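Load the turnover drilling jig and turn it bush side up

TASK

Lay the blank flat in the pocket of the open drilling jig, swing the leaf down until its spring catch snaps over the pin, then turn the whole shut jig over so that it stands on the leaf's rubber feet on the front of the bench top, drill bushes upward. Keep it shut while turning, lower it the last part instead of letting it topple, and leave the other things on the bench where they are.

Things in the scene. Friction and masses are not known exactly. Their poses are not given: they have to be found in the camera images.
- jig: The drilling jig, a loose pale wooden box 106 mm long (own x), 65 mm wide (own y), walls 45 mm high, 0.6 kg. Origin: centre of the underside of its base, where two steel drill bushes lie flush; own z points up out of the pocket, own x towards the hinge end, whose hinge barrel stands out 7 mm. The other end, with a spring catch in a slot, is flat: the shut jig can stand upright on it.
- jig_pocket (a point): Centre of the pocket floor, 12 mm above the jig's origin. The pocket is 75 mm (jig's x) by 50 mm (y) and 33 mm deep. Both long walls (7.5 mm thick) have a gap 35 mm wide in the middle, down to the floor, for fingers. Shut, the jig is 58.5 mm thick from the base underside to the rubber feet on the leaf.
- jig_leaf (a joint): Angle of the plywood leaf (104 x 60 x 10 mm, four 3 mm rubber feet on its outer face), rad: 0 shut, grows as its free end swings up and over the hinge end; starts at 1.8 to 2.15. The stiff hinge keeps it where it is left. The last 0.08 rad push a spring catch aside with about 7 N at the free end; then it snaps over the leaf's pin and holds (below 0.02).
- leaf_hinge (a point): Point on the hinge axis, mid width: 56 mm along the jig's own x and 46 mm above its origin. The axis is parallel to the jig's own y.
- leaf_tip (a point): Point on the outer face of the leaf, mid width, 85 mm along the leaf from the hinge axis and 9.5 mm off it: a good place to push. The leaf ends 22 mm further on.
- blank: The blank to be drilled: a dark hardwood block 45 mm wide (own x), 70 mm long (own y), 32 mm thick, about 0.06 kg, lying flat. Origin: centre of its underside. It fits the pocket lengthwise, either end first, with 2.5 mm to spare on every side and its top 1.5 mm under the shut leaf.
- cork_block: Bystander: cork sanding block 58 x 101 x 30 mm, too big for the pocket. Origin: centre of its underside.
- pine_block: Bystander: nearly cubic pine block 42 x 45 x 40 mm. Origin: centre of its underside.
- gauge: Bystander: marking gauge, a 200 mm beam (own y) with a stock 58 mm wide; 54 mm high. Origin: centre of its underside.
- plane: Bystander: wooden block plane 46 x 135 (own y) x 85 mm. Origin: centre of its underside.
Not all that is in view belongs to the job. What is shaped like the blank but blue is not meant.

How it is judged (in metres and radians):
On the way, in this order (a step that is already met when the one before it is completed fails the run):
1. the blank lies in the pocket of the open, upright jig (x of blank in the frame of jig between -0.006 and 0.006 m and y of blank in the frame of jig between -0.006 and 0.006 m and z of blank in the frame of jig between 0.008 and 0.017 m and angle between jig's own z axis and vertical below 0.1 rad and value of joint jig_leaf above 0.5 rad), for 0.2 s.
2. the leaf is shut on its catch with the blank inside, jig still upright (x of blank in the frame of jig between -0.006 and 0.006 m and y of blank in the frame of jig between -0.006 and 0.006 m and z of blank in the frame of jig between 0.008 and 0.017 m and angle between jig's own z axis and vertical below 0.2 rad and value of joint jig_leaf below 0.02 rad), for 0.2 s.
At the end, for the whole second after the job is handed in: The jig lies bushes up (within 3.5 degrees) on its leaf's feet on the front bench top (base underside 53 to 64 mm up), at rest; leaf shut on its catch (under 0.02 rad); blank still in the pocket (x of blank in the frame of jig between -0.006 and 0.006 m and y of blank in the frame of jig between -0.006 and 0.006 m and z of blank in the frame of jig between 0.008 and 0.017 m and angle between jig's own z axis and vertical above 3.08 rad and value of joint jig_leaf below 0.02 rad and height (world z) of jig between 0.053 and 0.064 m and linear speed of jig below 0.02 m/s and angular speed of jig below 0.1 rad/s); the robot touches nothing.
It fails at once if the leaf comes open while the jig is being turned (angle between jig's own z axis and vertical above 0.5 rad and value of joint jig_leaf above 0.06 rad).
It fails at once if the jig is let topple or drop instead of being lowered (it spins faster than 5.5 rad/s) (angular speed of jig above 5.5 rad/s).
It fails at once if another thing on the bench is moved more than 30 mm (distance of any of cork_block, pine_block, gauge, plane from where it was at the start of the episode above 0.03 m).
It also fails if it takes over 70 s, if anything falls off the work surface, if the arm or the gripper's body presses on something with over 40 N, if the wrist force passes 120 N, or if a joint passes its speed limit or range.

ROBOT

A 6-joint arm with a two-finger parallel gripper is mounted at the origin on a cart in front of the work surface, level with it; the furniture and walls round the work are solid. World frame = base frame: x ahead of the robot, y to its left, z up, the work surface at z = 0. Lengths are in mm, angles in degrees, forces in N, time in s.
With the tool pointing down it reaches from about 350 to 850 mm from the base axis. Payload 8.1 kg.
Tool frame: the origin (TCP) lies midway between the tips of the shut fingers; the grasp point (between the pads) lies 19 mm behind it (r.grip_depth is the distance from the TCP to the grasp point, in mm); z points along the fingers, y is the direction in which the jaws open and shut (so a half turn about z gives the same grasp; the last joint's range is limited). The gripper opens to 85 mm and grips with 20 to 120 N. Pads are 22 mm wide; open, the fingers measure 114 mm over their backs; the gripper's body (76 mm by 85 mm) begins 54 mm behind the grasp point. The pads swing forward as they close: fully open they stand 13 mm farther back than shut.
Start: joints at [65.523, 7.471, 85.268, -0, 87.261, -4.893], TCP at [201.089, 565.304, 231.292] pointing down, gripper open.
Joint ranges: [-169.43, 169.43], [-51.17, 129.36], [1.28, 143.12], [-76.62, 256.62], [0, 156.53], [-152.29, 152.29]. Speed limits (degrees/s): [136.94, 136.94, 159.86, 180, 180, 180].

INTERFACE

Orientations are given as [roll, pitch, yaw] about the fixed x, y, z axes, in that order (R = Rz(yaw) Ry(pitch) Rx(roll)).
In Python, from bench import r, imaging gives the robot as it stands.
- The arm moves only by the shell command python3 -m creep 'ROWS' [FORCE]. ROWS is text: rows parted by semicolons, each of 7 numbers parted by spaces: the shift along the tool's x, y, z in cm, then the turn, a rotation vector about the tool's x, y, z in degrees, then the finger opening in cm, from 0 to 8.54. In form: dx dy dz ax ay az gripper; .... A call has 1 to 20 rows; each row is the pose to reach, as a shift and turn from the pose measured when the call began, along the tool's axes at that moment; what a row does not reach only later rows make up. A row lasts 1/10 s, in which the tool goes at most 50 mm and 8.59 degrees, less where a joint would pass 70% of its speed; a pose out of reach is approached as far as the arm can. A call with a gripper value outside its range is refused whole. The fingers move at their own pace and stop on an object; FORCE is the grip in N (left out, the last holds). Time passes only in rows, so rows that repeat a pose let the fingers close. It gives the time, the measured TCP pose, the force and the opening at its end, in the units of the state.
- r.sense(): the state, without advancing time (a new reading comes with each control period).
- imaging.snapshot(name): name is "scene" or "top" or "wrist"; returns the picture (400x640x3 uint8, red, green, blue); there is no depth.
- imaging.camera_info(name): a dict with "camera_matrix" (3x3 intrinsics, pixels), "R" (3x3) and "t" (3): a world point X has camera coordinates R X + t. Camera axes: x right, y down, z forward; pixel columns grow to the right and rows downward; lengths in mm; the calibration is good to about 2 mm. A picture is of the moment at which its call begins: read the wrist's pose just before it. camera_info takes no time and is no camera call; for the wrist camera it gives the pose at the moment of the call.
- r.hand_in(): hands the job in, once; it reports no verdict.
The state is a dict: "time": time; "joint_pos": joint angles; "qd": joint speeds; "joint_efforts": joint torques, N m; "tool_pos": TCP position; "tcp_rot": TCP orientation; "ft_force": force on the tool from outside, world axes, zero at the start; "wrist_torque": the same for the moment, N m; "finger_gap": finger opening in mm.
Only numpy, scipy, OpenCV 4.12 (cv2) and the standard library are available. Lean on these libraries where they do the work, as an engineer would, in place of code of your own. Each camera call takes 0.05 s, during which the arm holds its last target.

## Working session

There is one attempt and no reset: what is moved stays moved. The work goes in short steps, Python scripts to look and compute and a shell command to move; the robot and the scene stay as the last step left them, time stands still between calls to the robot, and variables do not carry over. Pictures are saved under pics/ and viewed, and the job is handed in when it is done.

```bash
ls; mkdir -p pics; python3 - <<'E'
from bench import r, imaging
import cv2
s=r.sense(); print(s)
for n in ("scene","top","wrist"):
    c=imaging.camera_info(n); print(n,c)
    cv2.imwrite(f"pics/{n}0.png",imaging.snapshot(n)[:,:,::-1])
E
```

```text
pics
{'time': 0.0, 'joint_pos': array([ 6.55223279e+01,  7.51375526e+00,  8.53308801e+01,  2.40514828e-03,
        8.72629540e+01, -4.89209238e+00]), 'qd': array([-0.03369072,  0.03657836,  0.02060097, -0.02013585,  0.00024818,
       -0.02640252]), 'joint_efforts': array([-1.08735101e-03, -5.69415343e+01, -5.00541544e+01, -2.98358373e-04,
        1.50267337e-02,  1.77766810e-05]), 'tool_pos': array([200.84781953, 564.7831882 , 230.24321261]), 'tcp_rot': array([-1.79893007e+02, -1.15685894e-02,  1.60414292e+02]), 'ft_force': array([ 0.73607429, -0.22344716,  0.69268223]), 'wrist_torque': array([ 0.08617501,  0.03515941, -0.00645402]), 'finger_gap': 85.35799977444672}
scene {'camera_matrix': array([[453.57153122,   0.        , 319.46885989],
       [  0.        , 453.57153122, 200.13878292],
       [  0.        ,   0.        ,   1.        ]]), 'R': array([[ 0.70330114, -0.71066531, -0.01795349],
       [-0.32546439, -0.29943373, -0.89689039],
       [ 0.632013  ,  0.63662726, -0.44188833]]), 't': array([-467.10523607,  207.99300627, 1278.53215761])}
top {'camera_matrix': array([[431.68834651,   0.        , 321.75097977],
       [  0.        , 431.68834651, 191.00964127],
       [  0.        ,   0.        ,   1.        ]]), 'R': array([[-2.43110836e-02, -9.99694084e-01, -4.55080131e-03],
       [-9.88247232e-01,  2.47194211e-02, -1.50852110e-01],
       [ 1.50918455e-01,  8.29938546e-04, -9.88545867e-01]]), 't': array([ -89.80019528,  513.02459926, 1273.72734291])}
wrist {'camera_matrix': array([[307.45871906,   0.        , 321.81794818],
       [  0.        , 307.45871906, 199.38767544],
       [  0.        ,   0.        ,   1.        ]]), 'R': array([[ 0.33637735,  0.94172506, -0.00204616],
       [ 0.89502303, -0.31901845,  0.3117066 ],
       [ 0.29288915, -0.1066824 , -0.9501762 ]]), 't': array([-598.79306792,  -39.62818999,  380.82344604])}
```

View pics/scene0.png

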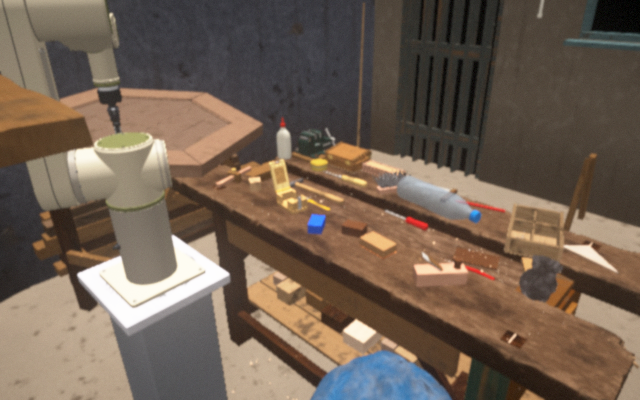

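View pics/top0.png

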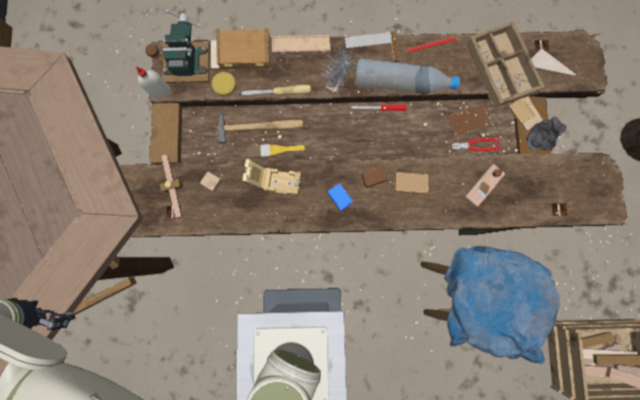

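View pics/wrist0.png

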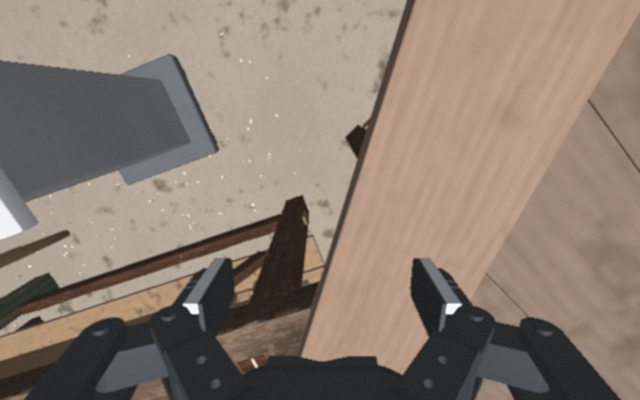

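```bash
cat > h.py <<'E'
import numpy as np, cv2
from bench import r, imaging
from scipy.spatial.transform import Rotation as Ro
def ray(cam,px,z,info=None):
    c=info or imaging.camera_info(cam); K,R,t=c["camera_matrix"],c["R"],c["t"]
    d=R.T@np.linalg.inv(K)@np.array([px[0],px[1],1.]); o=-R.T@t
    return o+d*(z-o[2])/d[2]
def proj(cam,X,info=None):
    c=info or imaging.camera_info(cam); p=c["camera_matrix"]@(c["R"]@np.array(X,float)+c["t"]); return p[:2]/p[2]
def crop(img,x0,y0,w,h,s,name):
    cv2.imwrite("pics/"+name,cv2.resize(img[y0:y0+h,x0:x0+w],None,fx=s,fy=s,interpolation=cv2.INTER_CUBIC))
def st():
    s=r.sense(); print("t%.2f"%s["time"],s["tool_pos"].round(1),s["tcp_rot"].round(1),"F",s["ft_force"].round(1),"gap",round(s["finger_gap"],1),"q",s["joint_pos"].round(1)); return s
E
python3 - <<'E'
from h import *
a=cv2.imread("pics/top0.png"); crop(a,220,140,200,75,4,"top0c.png")
a=cv2.imread("pics/scene0.png"); crop(a,250,150,160,110,5,"scene0c.png")
for n,p,z in [("jig",(270,178),30),("blank",(374,176),32),("blue",(340,197),30),("cork",(411,182),30),("pine",(210,181),40),("gauge",(171,187),30),("plane",(486,185),60),("edge",(300,235),0),("edgeback",(300,155),0)]: print(n,ray("top",p,z).round(0))
E
```

```text
jig [556.  56.  30.]
blank [ 554. -264.   32.]
blue [ 492. -158.   30.]
cork [ 533. -377.   30.]
pine [550. 238.  40.]
gauge [536. 360.  30.]
plane [ 513. -594.   60.]
edge [381. -32.   0.]
edgeback [634. -36.   0.]
```

View pics/top0c.png

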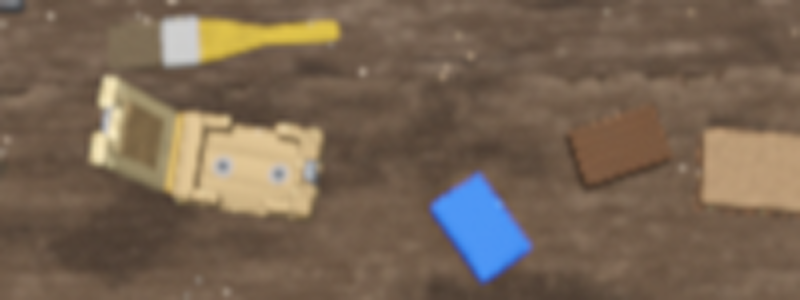

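View pics/scene0c.png

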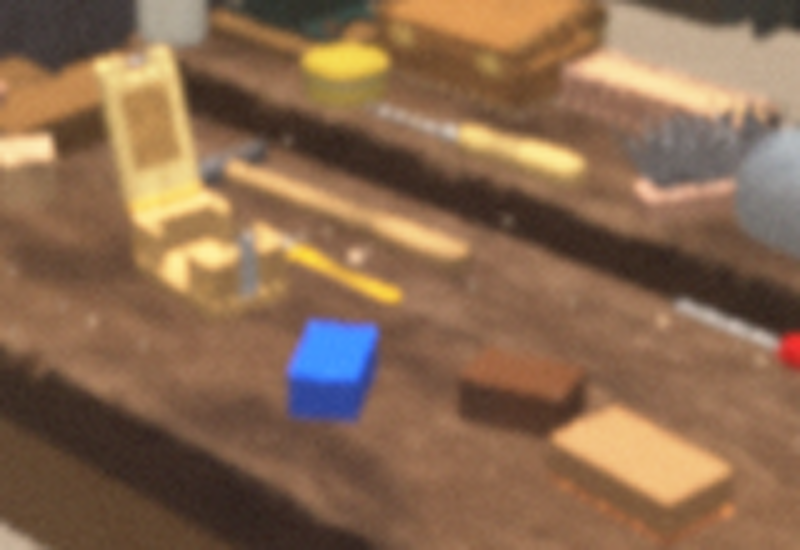

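```bash
cat >> h.py <<'E'
def plan(pos,rpy,name=""):
    s=r.sense(); R0=Ro.from_euler("xyz",s["tcp_rot"],degrees=True); R1=Ro.from_euler("xyz",rpy,degrees=True)
    d=R0.inv().apply(np.array(pos)-s["tool_pos"])/10; a=(R0.inv()*R1).as_rotvec(degrees=True)
    print(name,"row:",*d.round(2),*a.round(1), " n>=",max(np.linalg.norm(d)/5,np.linalg.norm(a)/8.59).round(1))
E
python3 - <<'E'
from h import *
plan([545,90,200],[180,0,82.4])
E
```

```text
row: -48.34 -33.21 3.09 -0.1 0.1 78.0  n>= 11.7
```

```bash
python3 -m creep '-48.3 -33.2 3 -0.1 0 78 8.5; -48.3 -33.2 3 -0.1 0 78 8.5; -48.3 -33.2 3 -0.1 0 78 8.5; -48.3 -33.2 3 -0.1 0 78 8.5; -48.3 -33.2 3 -0.1 0 78 8.5; -48.3 -33.2 3 -0.1 0 78 8.5; -48.3 -33.2 3 -0.1 0 78 8.5; -48.3 -33.2 3 -0.1 0 78 8.5; -48.3 -33.2 3 -0.1 0 78 8.5; -48.3 -33.2 3 -0.1 0 78 8.5; -48.3 -33.2 3 -0.1 0 78 8.5; -48.3 -33.2 3 -0.1 0 78 8.5; -48.3 -33.2 3 -0.1 0 78 8.5; -48.3 -33.2 3 -0.1 0 78 8.5; -48.3 -33.2 3 -0.1 0 78 8.5; -48.3 -33.2 3 -0.1 0 78 8.5'
python3 - <<'E'
from h import *
st(); im=imaging.snapshot("wrist")[:,:,::-1]; cv2.imwrite("pics/w1.png",im)
E
```

```text
time: 1.75
tool_pos: [544.1, 91.3, 200.9]
tcp_rot: [180.0, 0.0, 82.5]
ft_force: [0.6, -0.3, 0.5]
finger_gap: 84.5
t1.75 [544.1  91.3 200.9] [180.    0.   82.5] F [ 0.6 -0.3  0.5] gap 84.5 q [ 4.2  0.9 95.4 -0.  83.7 11.7]
```

View pics/w1.png

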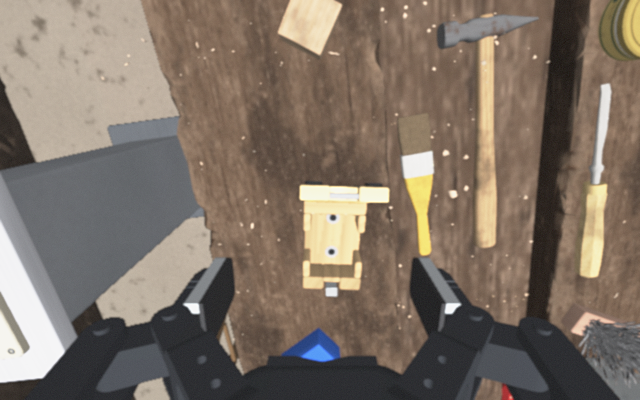

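```bash
python3 - <<'E'
from h import *
im=cv2.imread("pics/w1.png"); crop(im,285,170,120,140,5,"w1c.png")
E
```

```text
(no output)
```

View pics/w1c.png

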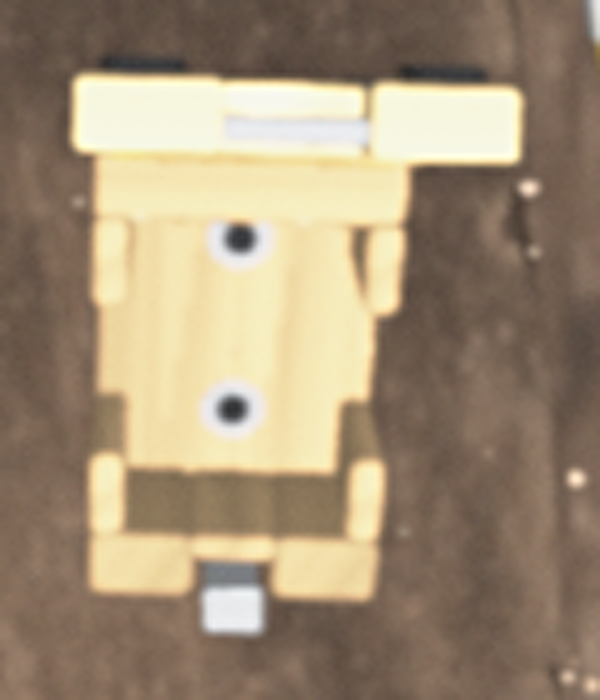

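```bash
cat > fit.py <<'E'
from h import *
from scipy.optimize import least_squares
info=imaging.camera_info("wrist"); np.savez("cam1.npz",**info)
P=[((-53,32.5,45),(90,592)),((-53,-32.5,45),(377,600)),((17.5,32.5,45),(95,301)),((17.5,-32.5,45),(400,312)),((-17.5,32.5,45),(92,455)),((-17.5,-32.5,45),(385,461)),((17.5,25,45),(125,303)),((17.5,-25,45),(370,315)),((-17.5,25,45),(121,453)),((-17.5,-25,45),(352,460))]
L=[((107,30,9.5),(73,75)),((107,-30,9.5),(521,86)),((107,30,-.5),(75,152)),((107,-30,-.5),(520,163))]
def res(p):
    x,y,w,th=p; R=Ro.from_euler("z",w,degrees=True).as_matrix(); o=[]
    for X,u in P: o+=list(proj("w",R@np.array(X)+[x,y,0],info)-(np.array(u)/5+[285,170]))
    for (l,yy,n),u in L:
        X=np.array([56-l*np.cos(th)+n*np.sin(th),yy,46+l*np.sin(th)+n*np.cos(th)])
        o+=list(proj("w",R@X+[x,y,0],info)-(np.array(u)/5+[285,170]))
    return o
s=least_squares(res,[556,40,82,2.0]); print(s.x.round(2)); print(np.array(s.fun).reshape(-1,2).round(1).tolist())
E
python3 fit.py
```

```text
[547.02  18.39  80.81   1.86]
[[-0.2, -0.1], [-0.1, -0.3], [-0.5, 0.9], [-0.2, 0.3], [-0.3, -0.6], [0.5, -0.3], [0.5, 0.7], [-1.3, -0.5], [0.8, 0.0], [0.2, -0.3], [0.3, 0.1], [0.4, 0.4], [-0.4, -0.3], [0.1, -0.1]]
```

```bash
python3 - <<'E'
from h import *
plan([546,-245,150],[180,0,111.4])
E
```

```text
row: -33.32 4.56 5.11 0.0 0.0 -28.9  n>= 6.8
```

```bash
python3 -m creep '-33.3 4.6 5.1 0 0 -29 8.5; -33.3 4.6 5.1 0 0 -29 8.5; -33.3 4.6 5.1 0 0 -29 8.5; -33.3 4.6 5.1 0 0 -29 8.5; -33.3 4.6 5.1 0 0 -29 8.5; -33.3 4.6 5.1 0 0 -29 8.5; -33.3 4.6 5.1 0 0 -29 8.5; -33.3 4.6 5.1 0 0 -29 8.5; -33.3 4.6 5.1 0 0 -29 8.5; -33.3 4.6 5.1 0 0 -29 8.5'
python3 - <<'E'
from h import *
st(); i=imaging.camera_info("wrist");np.savez("cam2.npz",**i); im=imaging.snapshot("wrist")[:,:,::-1]; cv2.imwrite("pics/w2.png",im)
crop(im,200,100,240,180,3.3,"w2c.png")
E
```

```text
time: 2.8
tool_pos: [546.8, -243.5, 150.3]
tcp_rot: [179.9, 0.0, 111.6]
ft_force: [-0.3, 0.3, 0.6]
finger_gap: 85.1
t2.80 [ 546.8 -243.5  150.3] [179.9   0.  111.6] F [-0.3  0.3  0.6] gap 85.1 q [-28.9  10.1  90.9   0.   78.9 -50.5]
```

View pics/w2c.png

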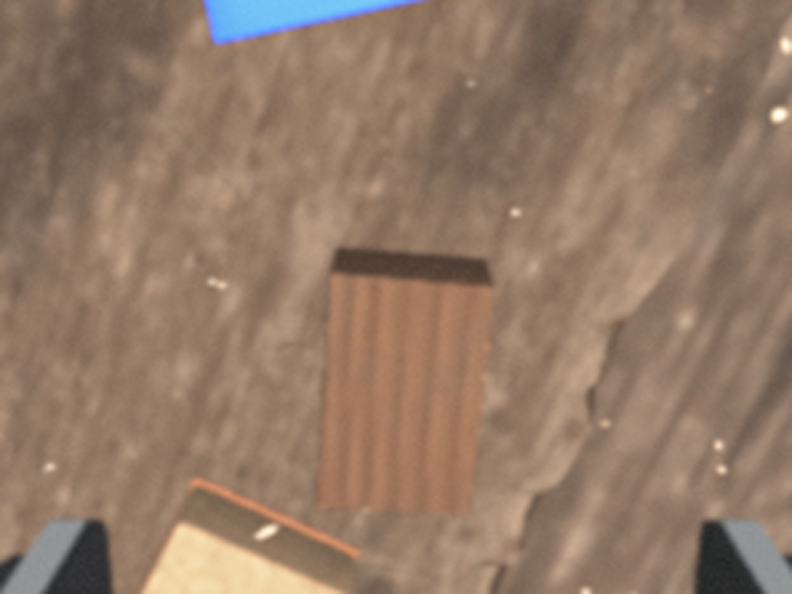

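```bash
python3 - <<'E'
from h import *
from scipy.optimize import least_squares
info=dict(np.load("cam2.npz"))
u=np.array([(332,273),(492,285),(470,512),(318,508)])/3.3+[200,100]
X=np.array([ray("w",p,32,info) for p in u]); print(X.round(1)); c=X.mean(0)
e=[np.linalg.norm(X[i]-X[(i+1)%4]) for i in range(4)]; print(c.round(1),np.round(e,1))
v=(X[0]+X[1]-X[2]-X[3]); w=(X[1]+X[2]-X[0]-X[3]); print("long az",np.degrees(np.arctan2(v[1],v[0])),"width az",np.degrees(np.arctan2(w[1],w[0])))
az=np.degrees(np.arctan2(v[1],v[0]))
plan([c[0],c[1],60],[180,0,az]); plan([c[0],c[1],8],[180,0,az]);plan([c[0],c[1],18],[180,0,az]);
# cross-check in top camera
for n,P in (("blank",[c[0],c[1],32]),("jigpocket",[547,18.4,12]),("catch",[547-53*np.cos(1.41),18.4-53*np.sin(1.41),45])): print(n,proj("top",P))
E
```

```text
[[ 525.7 -241.4   32. ]
 [ 566.6 -228.8   32. ]
 [ 587.3 -293.6   32. ]
 [ 546.1 -308.4   32. ]]
[ 556.4 -268.1   32. ] [42.8 68.  43.7 70.1]
long az 107.36149905348478 width az 18.440327033608643
 row: -2.65 -0.05 9.05 0.1 0.0 4.3  n>= 1.9
 row: -2.65 -0.05 14.25 0.1 0.0 4.3  n>= 2.9
 row: -2.65 -0.05 13.25 0.1 0.0 4.3  n>= 2.7
blank [375.31103622 175.28234622]
jigpocket [282.72293536 181.72939288]
catch [298.95874432 182.18552604]
```

```bash
python3 -m creep '-2.65 0 5 0 0 4.3 8.5; -2.65 0 9 0 0 4.3 8.5; -2.65 0 9 0 0 4.3 8.5; -2.65 0 12 0 0 4.3 8.5; -2.65 0 14 0 0 4.3 8.5; -2.65 0 14 0 0 4.3 8.5; -2.65 0 14 0 0 4.3 8.5; -2.65 0 14 0 0 4.3 4; -2.65 0 14 0 0 4.3 4; -2.65 0 14 0 0 4.3 4; -2.65 0 14 0 0 4.3 4; -2.65 0 14 0 0 4.3 4; -2.65 0 14 0 0 4.3 4; -2.65 0 14 0 0 4.3 4; -2.65 0 14 0 0 4.3 4' 50
python3 - <<'E'
from h import *
st()
E
```

```text
time: 4.35
tool_pos: [558.0, -268.5, 12.3]
tcp_rot: [179.8, 0.1, 107.3]
ft_force: [-0.2, 1.8, 7.5]
finger_gap: 44.0
t4.35 [ 558.  -268.5   12.3] [1.798e+02 1.000e-01 1.073e+02] F [-0.2  1.8  7.5] gap 44.0 q [-30.5  21.7  92.6   0.   65.5 -47.8]
```

```bash
python3 - <<'E'
from h import *
plan([546.9,17.5,100],[180,0,80.8])
E
```

```text
row: 27.62 7.48 -8.81 0.2 0.1 26.5  n>= 6.0
```

```bash
python3 -m creep '0 0 -5 0 0 0 4; 0 0 -9 0 0 0 4; 0 0 -9 0 0 0 4; 27.6 7.5 -8.8 0.2 0.1 26.5 4; 27.6 7.5 -8.8 0.2 0.1 26.5 4; 27.6 7.5 -8.8 0.2 0.1 26.5 4; 27.6 7.5 -8.8 0.2 0.1 26.5 4; 27.6 7.5 -8.8 0.2 0.1 26.5 4; 27.6 7.5 -8.8 0.2 0.1 26.5 4; 27.6 7.5 -8.8 0.2 0.1 26.5 4; 27.6 7.5 -8.8 0.2 0.1 26.5 4; 27.6 7.5 -8.8 0.2 0.1 26.5 4; 27.6 7.5 -8.8 0.2 0.1 26.5 4'
python3 - <<'E'
from h import *
st(); i=imaging.camera_info("wrist");np.savez("cam3.npz",**i); im=imaging.snapshot("wrist")[:,:,::-1]; cv2.imwrite("pics/w3.png",im)
crop(im,200,140,240,180,3.3,"w3c.png")
E
```

```text
time: 5.65
tool_pos: [547.2, 16.1, 99.8]
tcp_rot: [-180.0, -0.0, 80.7]
ft_force: [-0.7, 0.1, -1.1]
finger_gap: 43.9
t5.65 [547.2  16.1  99.8] [-180.    -0.    80.7] F [-0.7  0.1 -1.1] gap 43.9 q [ -3.7   5.3 101.7   0.   73.    5.6]
```

View pics/w3.png

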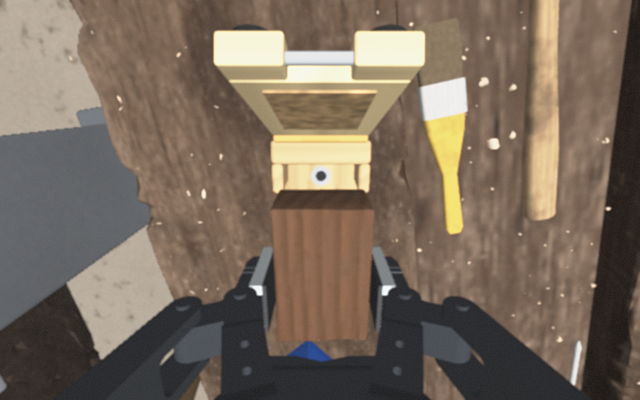

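View pics/w3c.png

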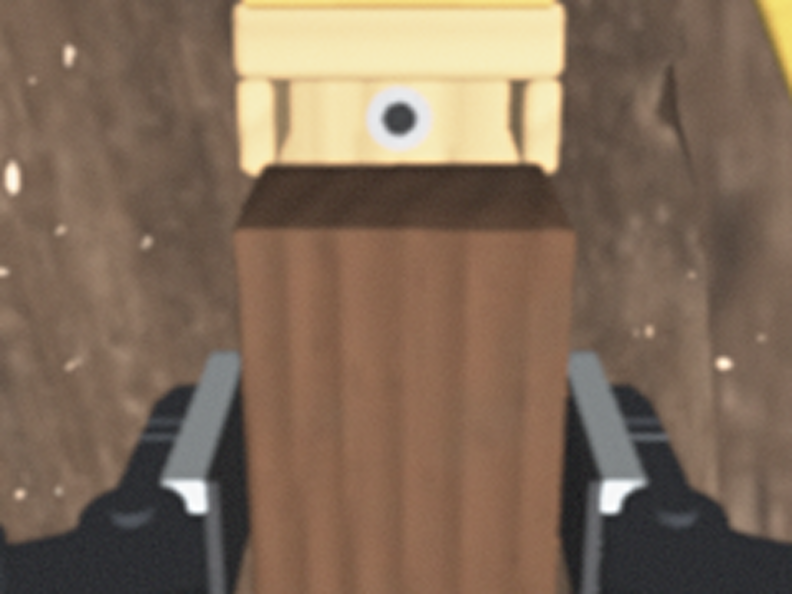

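```bash
python3 - <<'E'
from h import *
i=dict(np.load("cam3.npz")); f=lambda p,z: ray("w",np.array(p)/3.3+[200,140],z,i)
def toown(X,yaw=80.75):
    R=Ro.from_euler("z",yaw,degrees=True); return R.inv().apply(X-np.array([547.2,16.1,0])).round(1)
z0=99.8-12.3
for n,p,z in [("jig 37.5 L",(236,78),45),("jig 37.5 R",(562,75),45),("gap L",(241,172),45),("gap R",(559,172),45),("bush",(399,118),12),("b low L",(262,167),z0),("b low R",(545,167),z0),("b top L",(235,229),z0+32),("b top R",(575,229),z0+32)]: print(n,toown(f(p,z)))
E
```

```text
jig 37.5 L [39.6 33.  45. ]
jig 37.5 R [ 40.1 -31.3  45. ]
gap L [20.3 33.  45. ]
gap R [ 20.2 -31.7  45. ]
bush [23.4  1.  12. ]
b low L [34.  22.5 87.5]
b low R [ 33.9 -22.6  87.5]
b top L [ 35.1  21.7 119.5]
b top R [ 35.  -22.1 119.5]
```

```bash
python3 -m creep '0.27 -0.09 0 0 0 0 4; 0.27 -0.09 2 0 0 0 4; 0.27 -0.09 3.5 0 0 0 4; 0.27 -0.09 4.4 0 0 0 4; 0.27 -0.09 5.2 0 0 0 4;  0.27 -0.09 5.2 0 0 0 4'
python3 - <<'E'
from h import *
st(); i=imaging.camera_info("wrist");np.savez("cam4.npz",**i); im=imaging.snapshot("wrist")[:,:,::-1]; cv2.imwrite("pics/w4.png",im)
crop(im,200,140,240,180,3.3,"w4c.png")
E
```

```text
time: 6.3
tool_pos: [545.7, 18.9, 46.3]
tcp_rot: [-179.9, 0.0, 80.7]
ft_force: [0.4, 0.4, -0.3]
finger_gap: 44.1
t6.30 [545.7  18.9  46.3] [-179.9    0.    80.7] F [ 0.4  0.4 -0.3] gap 44.1 q [ -3.4   9.1 103.7   0.   67.3   5.9]
```

View pics/w4c.png

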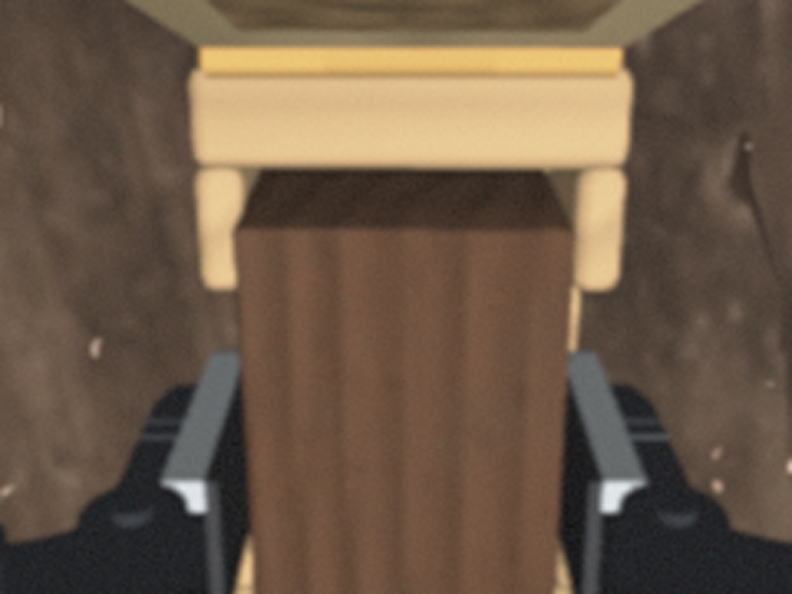

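```bash
python3 -m creep '0 0 1 0 0 0 4; 0 0 1.7 0 0 0 4; 0 0 2.1 0 0 0 4; 0 0 2.1 0 0 0 4'
python3 -m creep '0 0 0 0 0 0 6.5; 0 0 0 0 0 0 6.5; 0 0 0 0 0 0 6.5; 0 0 0 0 0 0 8.5;0 0 0 0 0 0 8.5;0 0 0 0 0 0 8.5; 0 0 -4 0 0 0 8.5; 0 0 -7.5 0 0 0 8.5;  0 0 -7.5 0 0 0 8.5'
python3 - <<'E'
from h import *
st(); i=imaging.camera_info("wrist");np.savez("cam5.npz",**i); im=imaging.snapshot("wrist")[:,:,::-1]; cv2.imwrite("pics/w5.png",im)
crop(im,200,140,240,180,3.3,"w5c.png")
E
```

```text
time: 6.75
tool_pos: [545.6, 18.9, 25.3]
tcp_rot: [-179.8, 0.0, 80.7]
ft_force: [-0.2, 0.1, -0.5]
finger_gap: 44.3
time: 7.65
tool_pos: [549.8, 18.7, 106.4]
tcp_rot: [179.6, -0.0, 80.7]
ft_force: [1.5, -0.1, 0.6]
finger_gap: 85.0
t7.65 [549.8  18.7 106.4] [179.6  -0.   80.7] F [ 1.5 -0.1  0.6] gap 85.0 q [ -3.4   4.9 101.4   0.   73.3   5.9]
```

View pics/w5c.png

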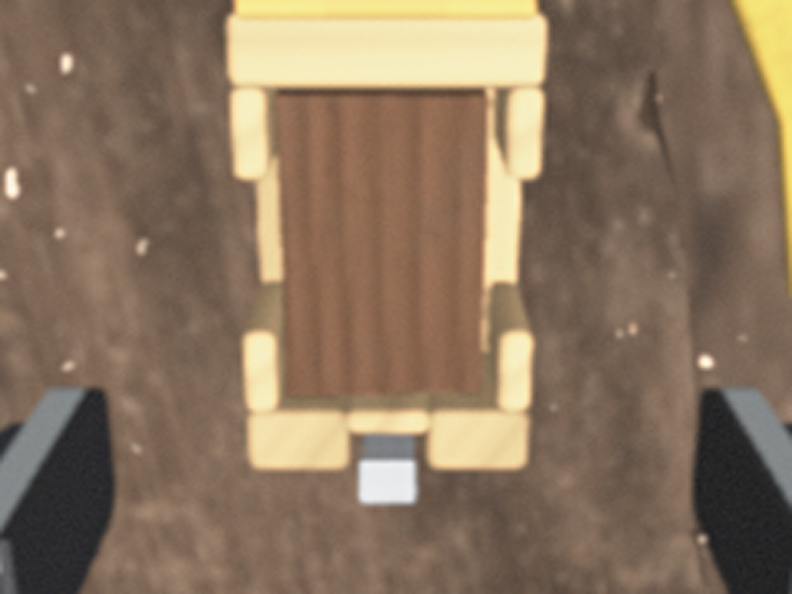

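```bash
cat > fit5.py <<'E'
from h import *
from scipy.optimize import least_squares
def fitjig(info,P,off,sc,x0,zup=1):
    def res(p):
        x,y,w=p; R=Ro.from_euler("z",w,degrees=True).as_matrix(); o=[]
        for X,u in P: o+=list(proj("w",R@np.array(X)+[x,y,0],info)-(np.array(u)/sc+off))
        return o
    s=least_squares(res,x0); print("jig",s.x.round(2),"rms",np.sqrt(np.mean(s.fun**2)).round(2)); return s.x
if __name__=="__main__":
    p=fitjig(dict(np.load("cam5.npz")),[((-53,32.5,45),(250,467)),((-53,-32.5,45),(527,467)),((17.5,32.5,45),(234,180)),((17.5,-32.5,45),(540,180)),((-17.5,32.5,45),(245,333)),((-17.5,-32.5,45),(532,333)),((53,32.5,45),(230,17)),((53,-32.5,45),(545,17))],np.array([200,140]),3.3,[547,18,81])
    s=r.sense(); d=Ro.from_euler("z",p[2],degrees=True).inv().apply(s["tool_pos"]-[p[0],p[1],0]); print("TCP own",d.round(1))
E
python3 fit5.py
```

```text
jig [546.72  17.83  80.53] rms 1.01
TCP own [  1.2  -1.5 103.8]
```

```bash
python3 -m creep '0 -0.15 -5 0 0 0 0; 0 -0.15 -9.5 0 0 0 0; 0 -0.15 -9.5 0 0 0 0; 5 -0.15 -9.5 0 0 0 0; 10 -0.15 -9.5 0 0 0 0; 13.3 -0.15 -9.5 0 0 0 0; 13.3 -0.15 -9.5 0 0 0 0; 13.3 -0.15 -5 0 0 0 0; 13.3 -0.15 -2.4 0 0 0 0; 13.3 -0.15 -2.4 0 0 0 0; 13.3 -0.15 -2.4 0 0 0 0' 60
python3 - <<'E'
from h import *
s=st(); d=Ro.from_euler("z",80.5,degrees=True).inv().apply(s["tool_pos"]-[546.7,17.8,0]); print("TCP own",d.round(1))
im=imaging.snapshot("scene")[:,:,::-1]; crop(im,200,120,200,140,4,"s6c.png")
im=imaging.snapshot("wrist")[:,:,::-1]; cv2.imwrite("pics/w6.png",im)
E
```

```text
time: 8.8
tool_pos: [567.7, 149.6, 127.2]
tcp_rot: [179.9, 0.0, 80.7]
ft_force: [-0.3, -0.2, 0.6]
finger_gap: -0.4
t8.80 [567.7 149.6 127.2] [179.9   0.   80.7] F [-0.3 -0.2  0.6] gap -0.4 q [ 9.8  9.5 94.1 -0.1 76.3 19.1]
TCP own [133.5   1.1 127.2]
```

View pics/s6c.png

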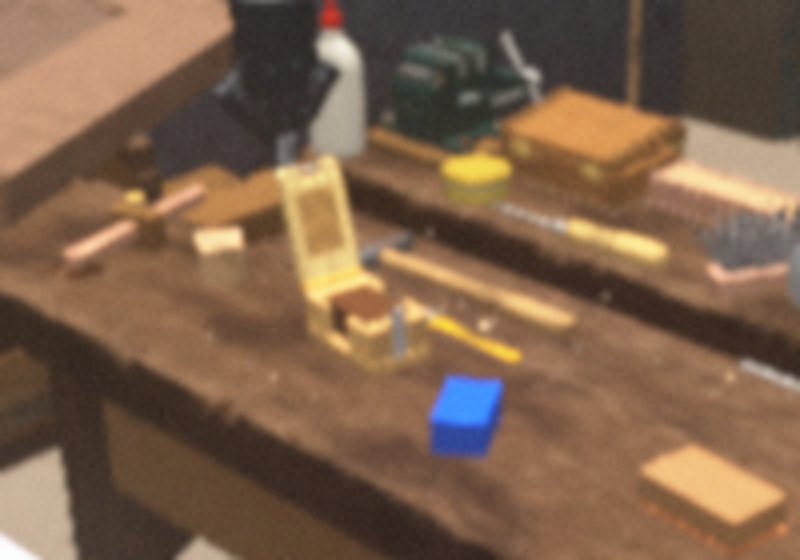

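View pics/w6.png

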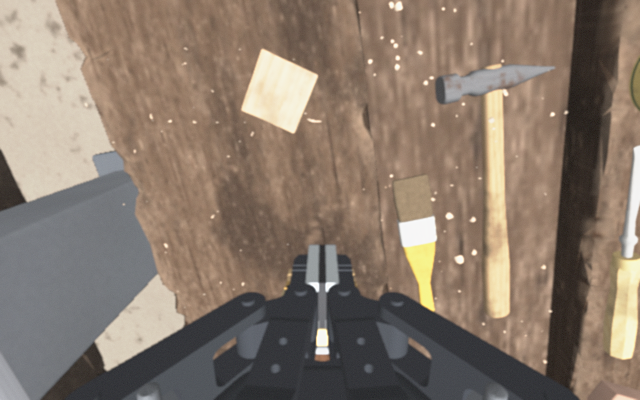

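```bash
python3 -m creep '-1.8 0 0 0 0 0 0; -2.8 0 0 0 0 0 0; -3.6 0 -0.1 0 0 0 0; -4.5 0 -0.3 0 0 0 0; -5.2 0 -0.4 0 0 0 0; -5.9 0 -0.5 0 0 0 0; -6.7 0 -0.5 0 0 0 0; -7.4 0 -0.5 0 0 0 0; -8.2 0 -0.4 0 0 0 0; -9 0 -0.3 0 0 0 0; -9.7 0 -0.1 0 0 0 0; -10.3 0 0 0 0 0 0; -10.9 0 0.3 0 0 0 0; -11.4 0 0.6 0 0 0 0; -11.4 0 0.6 0 0 0 0'
python3 - <<'E'
from h import *
s=st(); d=Ro.from_euler("z",80.5,degrees=True).inv().apply(s["tool_pos"]-[546.7,17.8,0]); print("TCP own",d.round(1))
im=imaging.snapshot("scene")[:,:,::-1]; crop(im,200,120,200,140,4,"s7c.png")
E
```

```text
time: 10.4
tool_pos: [550.6, 36.9, 122.8]
tcp_rot: [179.7, -0.0, 80.6]
ft_force: [-0.4, 0.4, 0.4]
finger_gap: -0.2
t10.40 [550.6  36.9 122.8] [179.7  -0.   80.6] F [-0.4  0.4  0.4] gap -0.2 q [ -1.5   4.3 100.3   0.   75.2   7.9]
TCP own [ 19.5  -0.6 122.8]
```

View pics/s7c.png

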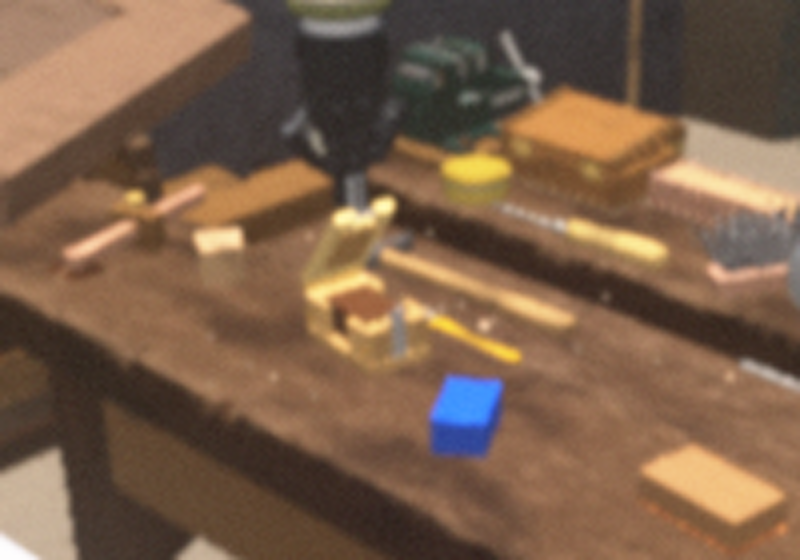

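```bash
python3 -m creep '-0.5 0 0.5 0 0 0 0; -1.05 0 1 0 0 0 0; -1.5 0 1.5 0 0 0 0; -1.95 0 1.95 0 0 0 0; -2.4 0 2.5 0 0 0 0; -2.75 0 3 0 0 0 0; -3.1 0 3.6 0 0 0 0; -3.5 0 4.2 0 0 0 0; -3.9 0 5 0 0 0 0; -4.2 0 5.5 0 0 0 0; -4.6 0 5.9 0 0 0 0; -4.8 0 6.3 0 0 0 0; -5 0 6.7 0 0 0 0; -5 0 7 0 0 0 0; -5 0 7.1 0 0 0 0'
python3 - <<'E'
from h import *
s=st(); d=Ro.from_euler("z",80.5,degrees=True).inv().apply(s["tool_pos"]-[546.7,17.8,0]); print("TCP own",d.round(1))
E
```

```text
time: 11.95
tool_pos: [544.2, -12.5, 54.6]
tcp_rot: [179.6, -0.0, 80.7]
ft_force: [-11.4, -0.1, 26.0]
finger_gap: -0.1
t11.95 [544.2 -12.5  54.6] [179.6  -0.   80.7] F [-11.4  -0.1  26. ] gap -0.1 q [ -6.7   7.7 104.3   0.   67.6   2.6]
TCP own [-30.3  -2.5  54.6]
```

```bash
python3 -m creep '0 0 -4 0 0 0 0; 2 0 -9 0 0 0 8.5; 3 0 -10.5 0 0 0 8.5; 3 0 -10.5 0 0 0 8.5; 3 0 -10.5 0 0 0 8.5; 3 0 -10.5 0 0 0 8.5'
python3 - <<'E'
from h import *
s=st(); 
i=imaging.camera_info("wrist");np.savez("cam8.npz",**i); im=imaging.snapshot("wrist")[:,:,::-1]; cv2.imwrite("pics/w8.png",im)
crop(im,220,140,200,150,4,"w8c.png")
im=imaging.snapshot("scene")[:,:,::-1]; crop(im,230,150,100,75,8,"s8c.png")
E
```

```text
time: 12.55
tool_pos: [547.1, 16.8, 157.7]
tcp_rot: [179.8, -0.0, 80.6]
ft_force: [-1.3, 0.5, 0.6]
finger_gap: 72.3
t12.55 [547.1  16.8 157.7] [179.8  -0.   80.6] F [-1.3  0.5  0.6] gap 72.3 q [-3.6  1.8 99.1 -0.  78.9  5.8]
```

View pics/w8c.png

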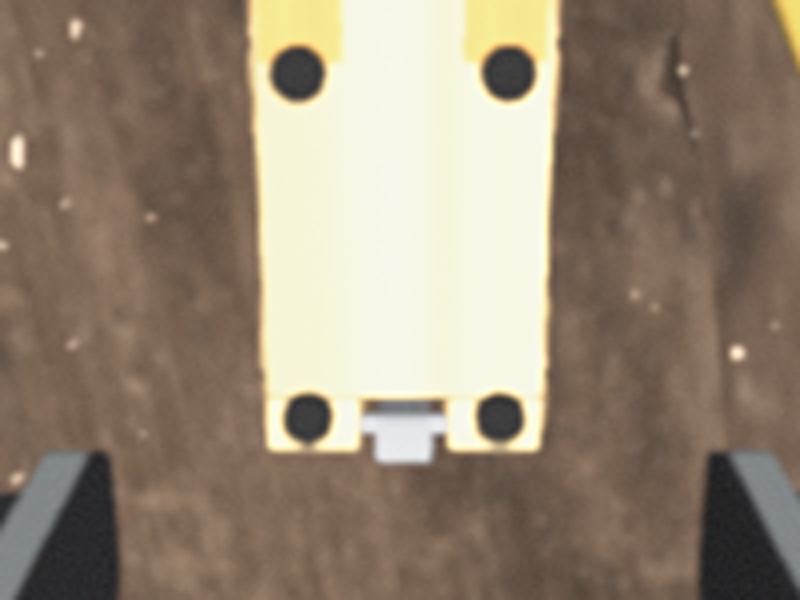

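View pics/s8c.png

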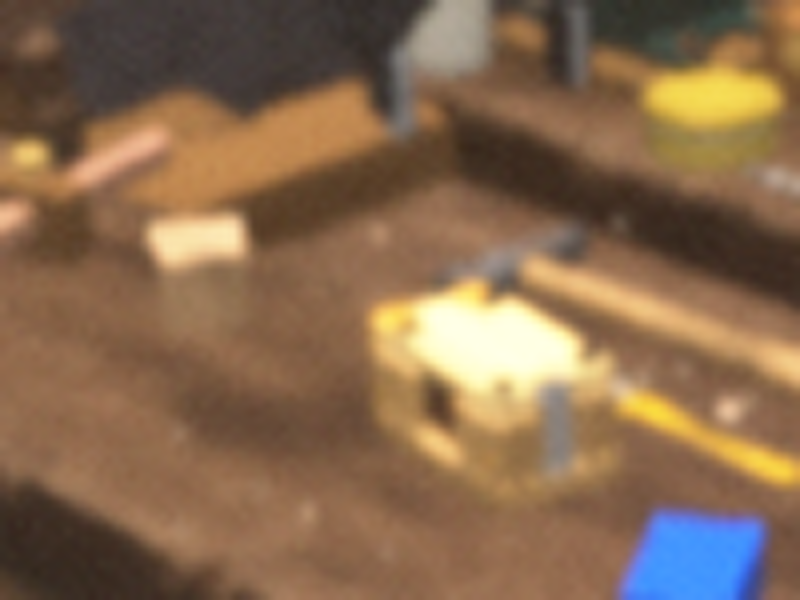

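```bash
python3 - <<'E'
from h import *
i=dict(np.load("cam8.npz")); f=lambda p,z: ray("w",np.array(p)/4+[220,140],z,i)
L=f((267,450),55.5);Rr=f((541,450),55.5); print(L.round(1),Rr.round(1),np.linalg.norm(L-Rr)); 
d=L-Rr; print("own y az",np.degrees(np.arctan2(d[1],d[0])))
F=[f(p,58.5) for p in ((298,73),(508,73),(308,417),(499,417))]; F=np.array(F); 
a=(F[0]+F[1]-F[2]-F[3])/2; print("x az",np.degrees(np.arctan2(a[1],a[0])),np.linalg.norm(a), F.round(1))
yaw=80.4; m=(L+Rr)/2; c=m+51*np.array([np.cos(np.radians(yaw)),np.sin(np.radians(yaw)),0]); print("jig c",c.round(1))
E
```

```text
[508.3 -27.4  55.5] [568.3 -37.5  55.5] 60.869772121823814
own y az 170.44368652438519
x az 80.5908889524996 75.4029450042919 [[531.6  54.8  58.5]
 [572.6  48.   58.5]
 [519.3 -19.6  58.5]
 [560.2 -26.4  58.5]]
jig c [546.8  17.8  55.5]
```

```bash
cat >> h.py <<'E'
def plant(own,phi,c=(546.8,17.8),yaw=80.5,name=""):
    """TCP at own (x,y,z) of upright-jig planar frame, tool y-tilt phi from down (phi<0: hand toward +own x)"""
    e=Ro.from_euler("z",yaw,degrees=True)
    p=e.apply(own)+[c[0],c[1],0]
    R=Ro.from_euler("xyz",[180,0,yaw],degrees=True)*Ro.from_rotvec([0,phi,0],degrees=True)
    plan(p,R.as_euler("xyz",degrees=True),name); return p,R
E
python3 - <<'E'
from h import *
p,R=plant([60.1,0,79.7],-25,name="pre"); print(R.apply([0,0,1]))
plant([26.3,0,7.2],-25,name="grasp")
E
```

```text
pre row: 6.1 -0.06 7.8 0.3 -25.0 0.1  n>= 2.9
[-0.06975213 -0.41682231 -0.90630779]
grasp row: 2.72 -0.1 15.05 0.3 -25.0 0.1  n>= 3.1
```

```bash
python3 -m creep '3 0 0 0.3 -8 0 8.5; 6.1 -0.1 0 0.3 -17 0 8.5; 6.1 -0.1 0 0.3 -25 0.1 8.5; 6.1 -0.1 4 0.3 -25 0.1 8.5;  6.1 -0.1 7.8 0.3 -25 0.1 8.5; 6.1 -0.1 7.8 0.3 -25 0.1 8.5; 6.1 -0.1 7.8 0.3 -25 0.1 8.5'
python3 - <<'E'
from h import *
st(); plant([26.3,0,7.2],-25,name="grasp")
im=imaging.snapshot("wrist")[:,:,::-1]; cv2.imwrite("pics/w9.png",im)
E
```

```text
time: 13.35
tool_pos: [555.2, 76.3, 78.8]
tcp_rot: [-179.7, 25.1, 80.5]
ft_force: [0.7, 0.1, 0.8]
finger_gap: 84.7
t13.35 [555.2  76.3  78.8] [-179.7   25.1   80.5] F [0.7 0.1 0.8] gap 84.7 q [ 16.7  20.3  90.6 -22.5  81.7  32. ]
grasp row: 0.07 0.17 7.87 -0.2 0.1 0.0  n>= 1.6
```

View pics/w9.png

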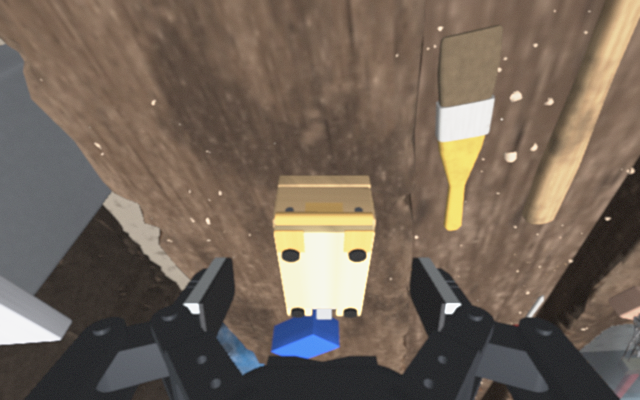

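```bash
python3 -m creep '0 0.15 3 0 0 0 8.5; 0.05 0.15 6 0 0 0 8.5; 0.05 0.15 7.8 0 0 0 8.5; 0.05 0.15 7.8 0 0 0 8.5; 0.05 0.15 7.8 0 0 0 8.5; 0.05 0.15 7.8 0 0 0 6; 0.05 0.15 7.8 0 0 0 6; 0.05 0.15 7.8 0 0 0 6; 0.05 0.15 7.8 0 0 0 6; 0.05 0.15 7.8 0 0 0 6; 0.05 0.15 7.8 0 0 0 6; 0.05 0.15 7.8 0 0 0 6; 0.05 0.15 7.8 0 0 0 6' 110
python3 - <<'E'
from h import *
st()
im=imaging.snapshot("wrist")[:,:,::-1]; cv2.imwrite("pics/w10.png",im)
im=imaging.snapshot("scene")[:,:,::-1]; crop(im,230,130,100,95,6,"s10c.png")
E
```

```text
time: 14.7
tool_pos: [554.9, 45.4, 12.7]
tcp_rot: [179.8, 24.9, 80.4]
ft_force: [-0.6, 2.9, 8.8]
finger_gap: 63.6
t14.70 [554.9  45.4  12.7] [179.8  24.9  80.4] F [-0.6  2.9  8.8] gap 63.6 q [ 14.   23.8  94.  -23.8  74.   32.6]
```

View pics/w10.png

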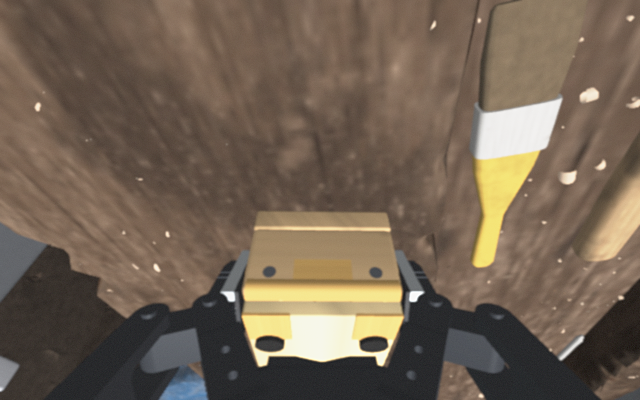

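View pics/s10c.png

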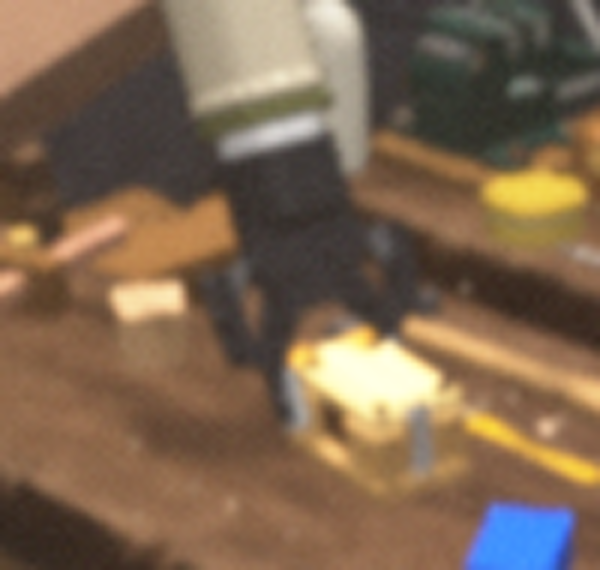

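```bash
python3 - <<'E'
from h import *
for o,ph in [((28.5,-3.4,40),-25),((28.5,-3.4,70),-25),((32,-3.4,110),-15),((40,-3.4,140),0),((50,-3.4,150),15),((60,-3.4,150),30),((70,-3.4,150),45),((78,-3.4,150),65),((78,-3.4,110),65),((78,-3.4,95),65)]: plant(o,ph,yaw=80.4,name=str(o)+str(ph))
E
```

```text
(28.5, -3.4, 40)-25 row: -1.15 0.01 -2.47 0.2 -0.1 -0.0  n>= 0.5
(28.5, -3.4, 70)-25 row: -2.42 0.02 -5.19 0.2 -0.1 -0.0  n>= 1.1
(32, -3.4, 110)-15 row: -3.79 0.04 -8.97 0.2 9.9 -0.0  n>= 1.9
(40, -3.4, 140)0 row: -4.32 0.05 -12.02 0.2 24.9 0.0  n>= 2.9
(50, -3.4, 150)15 row: -3.84 0.05 -13.35 0.2 39.9 0.0  n>= 4.6
(60, -3.4, 150)30 row: -2.93 0.05 -13.77 0.2 54.9 0.1  n>= 6.4
(70, -3.4, 150)45 row: -2.02 0.06 -14.19 0.2 69.9 0.1  n>= 8.1
(78, -3.4, 150)65 row: -1.3 0.06 -14.53 0.2 89.9 0.1  n>= 10.5
(78, -3.4, 110)65 row: 0.39 0.04 -10.9 0.2 89.9 0.1  n>= 10.5
(78, -3.4, 95)65 row: 1.02 0.04 -9.54 0.2 89.9 0.1  n>= 10.5
```

```bash
python3 -m creep '-0.5 0 -1.1 0 0 0 6; -1.1 0 -2.4 0 0 0 6; -1.7 0 -3.8 0 0 0 6; -2.4 0 -5.2 0 0 0 6; -3.1 0 -7 0 4 0 6; -3.8 0 -9 0 10 0 6; -4.1 0 -10.6 0 17 0 6; -4.3 0 -12 0 25 0 6; -4.3 0 -12 0 25 0 6'
python3 - <<'E'
from h import *
st()
im=imaging.snapshot("wrist")[:,:,::-1]; cv2.imwrite("pics/w11.png",im)
im=imaging.snapshot("scene")[:,:,::-1]; crop(im,230,100,100,95,6,"s11c.png")
E
```

```text
time: 15.7
tool_pos: [558.3, 54.4, 144.1]
tcp_rot: [179.4, -0.3, 80.3]
ft_force: [1.6, -1.0, -5.2]
finger_gap: 63.7
t15.70 [558.3  54.4 144.1] [179.4  -0.3  80.3] F [ 1.6 -1.  -5.2] gap 63.7 q [ 0.2  4.1 98.1  0.2 77.2  9.9]
```

View pics/w11.png

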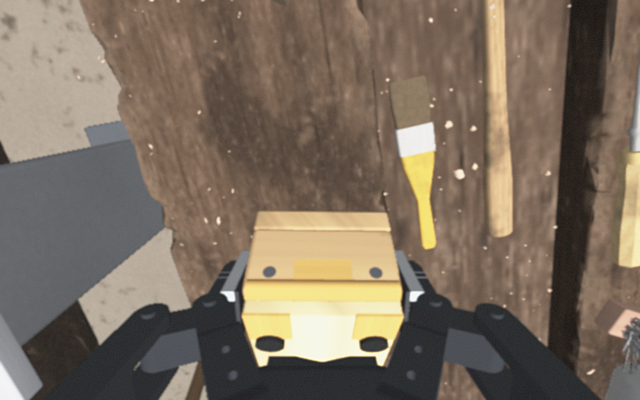

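View pics/s11c.png

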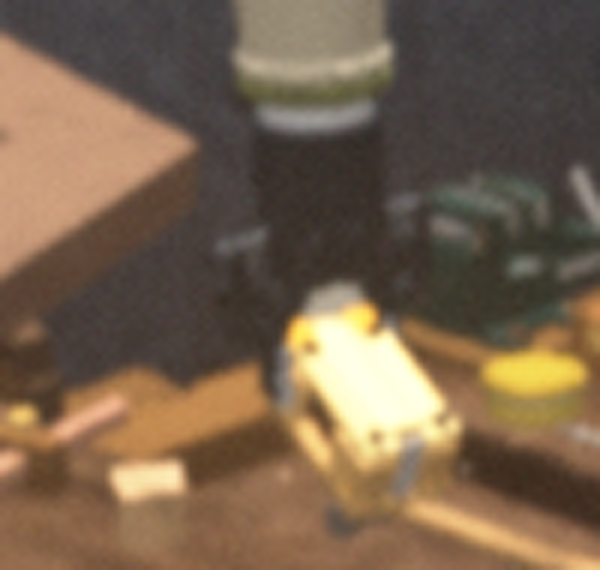

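```bash
python3 - <<'E'
from h import *
for o,ph in [((50,-3.4,150),15),((60,-3.4,150),30),((70,-3.4,150),45),((78,-3.4,150),65),((78,-3.4,110),65),((78,-3.4,95),65)]: plant(o,ph,yaw=80.4,name=str(o)+str(ph))
E
```

```text
(50, -3.4, 150)15 row: 1.14 0.04 -0.96 0.3 15.1 -0.0  n>= 1.8
(60, -3.4, 150)30 row: 2.14 0.04 -0.96 0.3 30.1 -0.0  n>= 3.5
(70, -3.4, 150)45 row: 3.14 0.04 -0.96 0.3 45.1 0.0  n>= 5.2
(78, -3.4, 150)65 row: 3.94 0.04 -0.96 0.3 65.1 0.1  n>= 7.6
(78, -3.4, 110)65 row: 3.95 0.02 3.04 0.3 65.1 0.1  n>= 7.6
(78, -3.4, 95)65 row: 3.95 0.02 4.54 0.3 65.1 0.1  n>= 7.6
```

```bash
python3 -m creep '0.6 0 -0.5 0.3 7 0 6; 1.1 0 -1 0.3 15 0 6; 1.6 0 -1 0.3 22 0 6; 2.1 0 -1 0.3 30 0 6; 2.6 0 -1 0.3 37 0 6; 3.1 0 -1 0.3 45 0 6; 3.5 0 -1 0.3 52 0 6; 3.7 0 -1 0.3 59 0 6; 3.9 0 -1 0.3 65 0 6; 3.9 0 -1 0.3 65 0 6; 3.9 0 0 0.3 65 0 6; 3.9 0 2 0.3 65 0 6; 3.9 0 4 0.3 65 0 6; 3.9 0 4.5 0.3 65 0 6; 3.9 0 4.5 0.3 65 0 6'
python3 - <<'E'
from h import *
st()
im=imaging.snapshot("wrist")[:,:,::-1]; cv2.imwrite("pics/w12.png",im)
im=imaging.snapshot("scene")[:,:,::-1]; crop(im,230,120,100,95,6,"s12c.png")
im=imaging.snapshot("top")[:,:,::-1]; crop(im,200,100,160,120,5,"t12c.png")
E
```

```text
time: 17.3
tool_pos: [562.6, 94.6, 95.0]
tcp_rot: [-179.9, -64.8, 80.5]
ft_force: [0.5, 0.2, -6.6]
finger_gap: 63.6
t17.30 [562.6  94.6  95. ] [-179.9  -64.8   80.5] F [ 0.5  0.2 -6.6] gap 63.6 q [-29.7  26.8 102.4  58.1  88.5 -43.3]
```

View pics/w12.png

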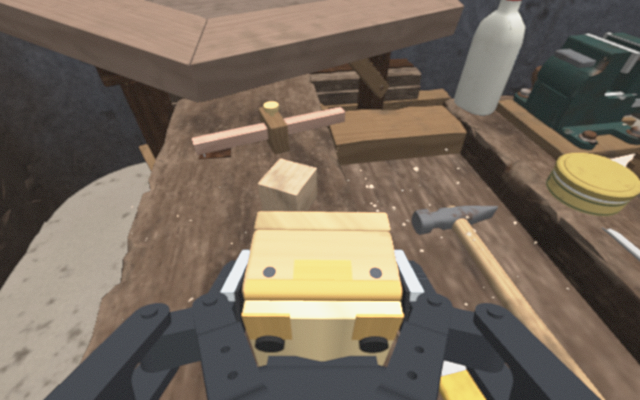

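View pics/s12c.png

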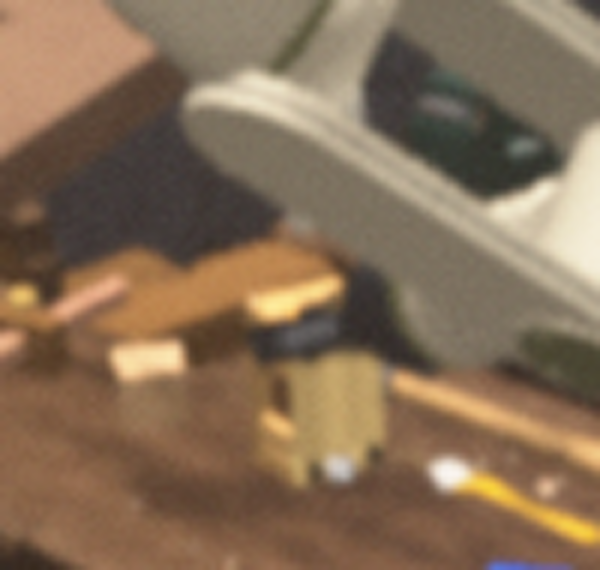

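View pics/t12c.png

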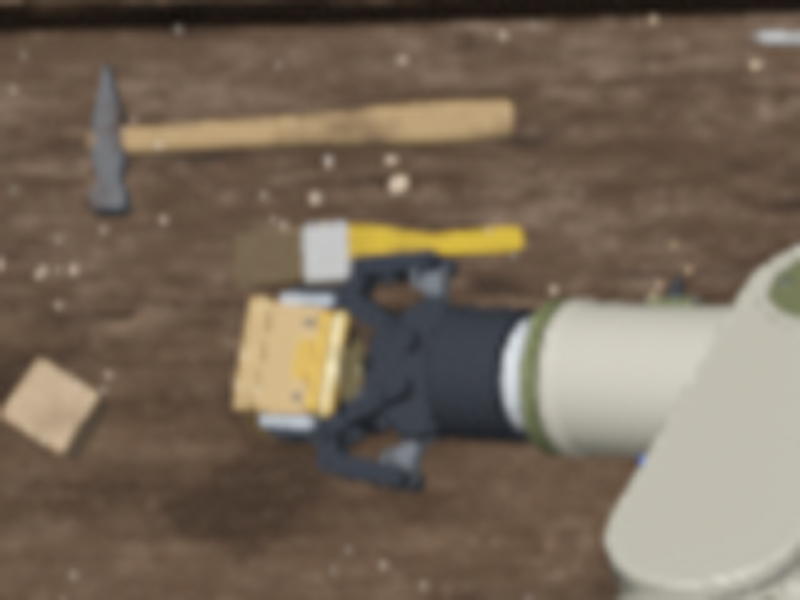

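```bash
python3 - <<'E'
from h import *
for o,ph in [((78,-3.4,85),65),((78,-3.4,82),65),((78,-3.4,79),65)]: plant(o,ph,yaw=80.4,name=str(o)+str(ph))
E
```

```text
(78, -3.4, 85)65 row: -1.03 -0.05 0.53 -0.1 0.2 0.2  n>= 0.2
(78, -3.4, 82)65 row: -1.3 -0.06 0.65 -0.1 0.2 0.2  n>= 0.3
(78, -3.4, 79)65 row: -1.58 -0.06 0.78 -0.1 0.2 0.2  n>= 0.4
```

```bash
python3 -m creep '-0.5 0 0.25 0 0.2 0 6; -1 0 0.5 0 0.2 0 6; -1.2 0 0.6 0 0.2 0 6; -1.3 0 0.65 0 0.2 0 6; -1.3 0 0.65 0 0.2 0 6'
python3 - <<'E'
from h import *
st();plant((78,-3.4,79),65,yaw=80.4)
E
```

```text
time: 17.95
tool_pos: [563.6, 94.0, 82.5]
tcp_rot: [179.7, -65.1, 80.8]
ft_force: [-2.8, -0.3, 0.4]
finger_gap: 63.6
t17.95 [563.6  94.   82.5] [179.7 -65.1  80.8] F [-2.8 -0.3  0.4] gap 63.6 q [-29.8  28.5 102.   58.4  88.  -44.6]
 row: -0.32 -0.05 0.15 -0.1 -0.1 0.2  n>= 0.1
```

```bash
python3 -m creep '-0.15 0 0.08 0 0 0 6; -0.15 0 0.08 0 0 0 6; -0.15 0 0.08 0 0 0 7; -0.15 0 0.08 0 0 0 7; -0.15 0 0.08 0 0 0 7; -0.15 0 0.08 0 0 0 8.5; -0.15 0 0.08 0 0 0 8.5; -0.15 0 0.08 0 0 0 8.5'
python3 -m creep '0 0 -2 0 0 0 8.5; 0 0 -5 0 0 0 8.5; 0 0 -8 0 0 0 8.5; 0 0 -10 0 0 0 8.5; 0 0 -10 0 0 0 8.5'
python3 - <<'E'
from h import *
st()
i=imaging.camera_info("wrist");np.savez("cam13.npz",**i);im=imaging.snapshot("wrist")[:,:,::-1]; cv2.imwrite("pics/w13.png",im)
im=imaging.snapshot("scene")[:,:,::-1]; crop(im,230,120,100,95,6,"s13c.png")
im=imaging.snapshot("top")[:,:,::-1]; cv2.imwrite("pics/t13.png",im); crop(im,200,100,160,120,5,"t13c.png")
E
```

```text
time: 18.75
tool_pos: [563.7, 94.1, 80.8]
tcp_rot: [179.7, -65.1, 80.8]
ft_force: [0.6, -0.3, -0.2]
finger_gap: 84.9
time: 19.25
tool_pos: [549.8, 2.0, 124.2]
tcp_rot: [179.3, -65.0, 81.0]
ft_force: [-0.9, -0.3, 0.4]
finger_gap: 85.4
t19.25 [549.8   2.  124.2] [179.3 -65.   81. ] F [-0.9 -0.3  0.4] gap 85.4 q [-38.2  27.4  97.5  53.3  96.5 -43.9]
```

View pics/w13.png

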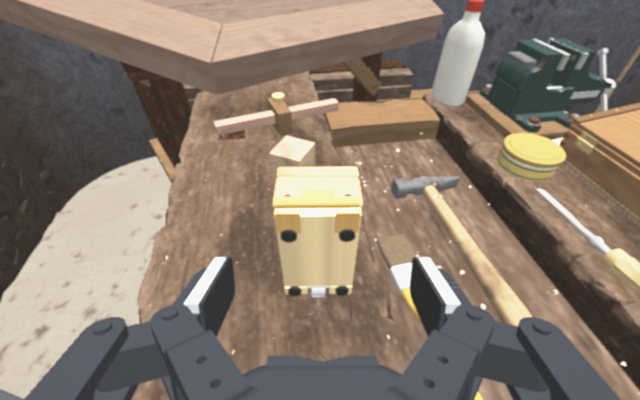

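View pics/s13c.png

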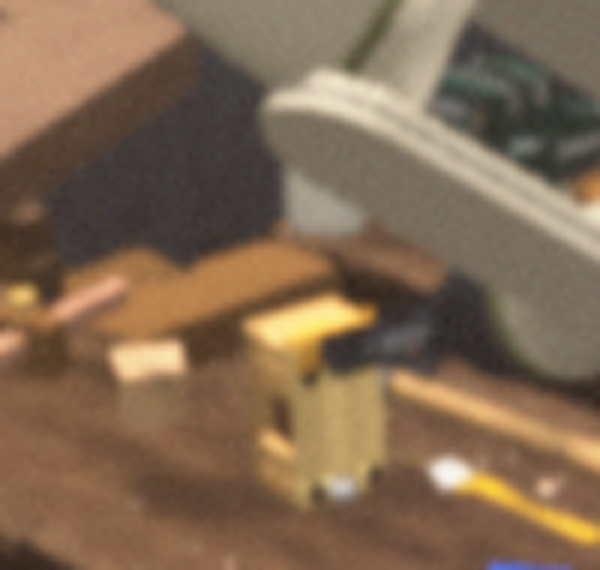

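View pics/t13c.png

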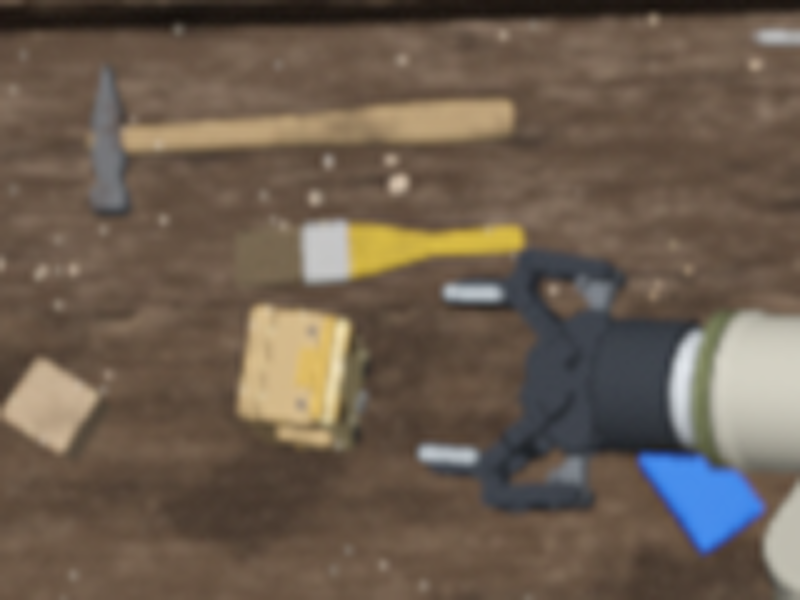

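```bash
python3 - <<'E'
from h import *
k=dict(c=(565.7,106.6),yaw=80.8)
for o,ph in [((-105,0,200),65),((-80,0,230),40),((-40,0,235),15),((-10,0,230),0),((10,0,220),-15),((10,0,210),-30)]: plant(o,ph,name=str(o)+str(ph),**k)
E
```

```text
(-105, 0, 200)65 row: 6.94 0.09 -3.46 0.3 -0.1 -0.0  n>= 1.6
(-80, 0, 230)40 row: 10.72 0.08 -2.45 0.3 -25.1 -0.1  n>= 2.9
(-40, 0, 235)15 row: 12.85 0.07 0.97 0.2 -50.1 -0.1  n>= 5.8
(-10, 0, 230)0 row: 13.66 0.05 3.9 0.2 -65.1 -0.2  n>= 7.6
(10, 0, 220)-15 row: 13.59 0.04 6.13 0.2 -80.1 -0.2  n>= 9.3
(10, 0, 210)-30 row: 12.69 0.04 6.55 0.2 -95.1 -0.2  n>= 11.1
```

```bash
python3 -m creep '3.5 0.1 -1.8 0.3 0 0 8.5; 7 0.1 -3.5 0.3 -5 0 8.5; 9 0.1 -3 0.3 -12 0 8.5; 10.7 0.1 -2.4 0.3 -20 0 8.5; 11.8 0.1 -1 0.3 -28 0 8.5; 12.3 0.1 0 0.3 -36 0 8.5; 12.8 0.1 1 0.3 -44 0 8.5; 13.2 0.1 2.4 0.3 -52 0 8.5; 13.5 0.1 3.5 0.3 -60 0 8.5; 13.6 0.1 4 0.3 -68 0 8.5; 13.6 0.1 5 0.3 -76 0 8.5; 13.5 0.1 6.1 0.3 -84 -0.2 8.5; 13 0.1 6.4 0.2 -90 -0.2 8.5; 12.7 0 6.5 0.2 -95 -0.2 8.5; 12.7 0 6.5 0.2 -95 -0.2 8.5; 12.7 0 6.5 0.2 -95 -0.2 8.5'
python3 - <<'E'
from h import *
st()
i=imaging.camera_info("wrist");np.savez("cam14.npz",**i);im=imaging.snapshot("wrist")[:,:,::-1]; cv2.imwrite("pics/w14.png",im)
crop(im,220,160,200,150,4,"w14c.png")
E
```

```text
time: 21.0
tool_pos: [566.1, 117.2, 209.0]
tcp_rot: [-179.8, 29.8, 81.0]
ft_force: [0.1, -0.8, -0.1]
finger_gap: 84.8
t21.00 [566.1 117.2 209. ] [-179.8   29.8   81. ] F [ 0.1 -0.8 -0.1] gap 84.8 q [ 22.   19.7  78.5 -25.3  97.6  31.2]
```

View pics/w14.png

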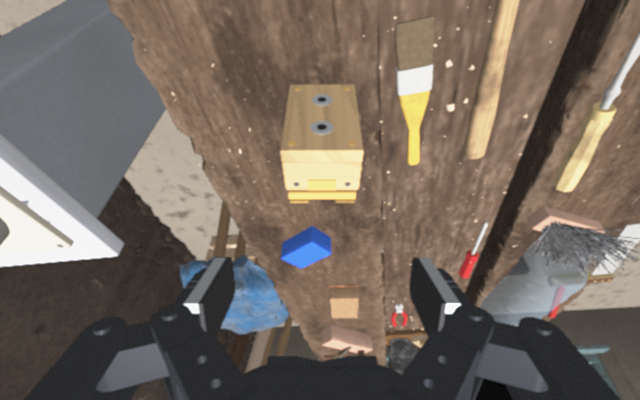

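View pics/w14c.png

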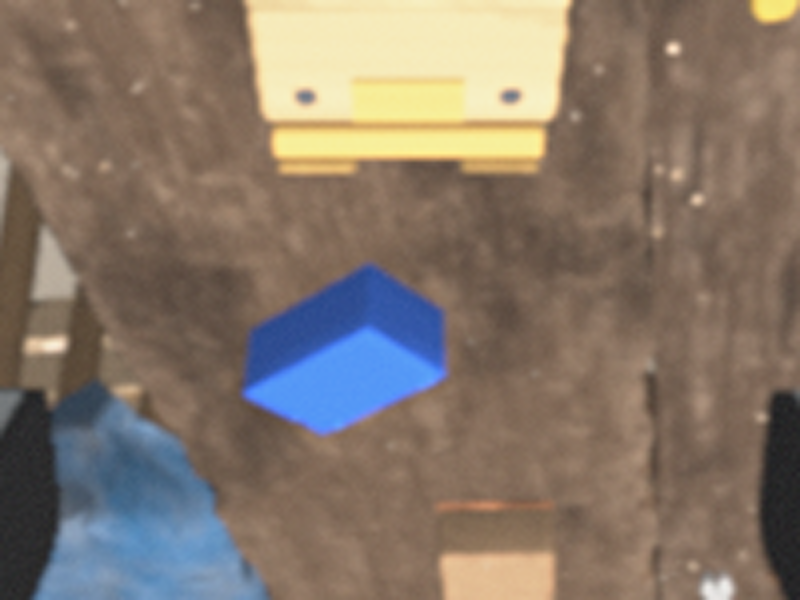

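```bash
python3 - <<'E'
import cv2
from h import crop
crop(cv2.imread("pics/w14.png"),265,70,120,140,5,"w14d.png")
E
```

View pics/w14d.png

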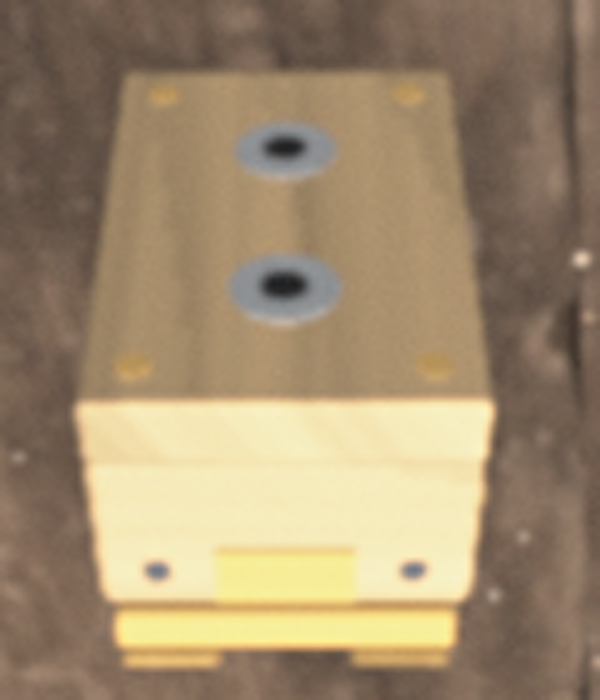

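```bash
python3 - <<'E'
from h import *
from fit5 import fitjig
# planar frame: x' along e, y lateral (left), height ; left in image = -x world = +lateral(own y)
P=[((0,32.5,106),(78,404)),((0,-32.5,106),(493,404)),((0,32.5,0),(125,73)),((0,-32.5,0),(450,73)),((-45,32.5,106),(105,600)),((-45,-32.5,106),(472,600))]
p=fitjig(dict(np.load("cam14.npz")),P,np.array([265,70]),5,[565,106,81])
k=dict(c=(p[0],p[1]),yaw=p[2])
plant((-33.5+35,0,68+60.6),-30,name="pre",**k); plant((-33.5,0,68),-30,name="grasp",**k)
E
```

```text
jig [563.88 106.15  81.19] rms 0.66
pre row: 3.25 -0.1 7.52 -0.2 -0.2 -0.3  n>= 1.6
grasp row: 3.22 -0.07 14.52 -0.2 -0.2 -0.3  n>= 3.0
```

```bash
python3 -m creep '1.6 0 3.5 -0.2 -0.2 -0.3 8.5; 3.2 -0.1 7 -0.2 -0.2 -0.3 8.5; 3.2 -0.1 7.5 -0.2 -0.2 -0.3 8.5; 3.2 -0.1 10 -0.2 -0.2 -0.3 8.5; 3.2 -0.1 12.5 -0.2 -0.2 -0.3 8.5; 3.2 -0.1 14.5 -0.2 -0.2 -0.3 8.5; 3.2 -0.1 14.5 -0.2 -0.2 -0.3 8.5; 3.2 -0.1 14.5 -0.2 -0.2 -0.3 8.5'
python3 - <<'E'
from h import *
st()
im=imaging.snapshot("wrist")[:,:,::-1]; cv2.imwrite("pics/w15.png",im)
im=imaging.snapshot("scene")[:,:,::-1]; crop(im,230,120,100,95,6,"s15c.png")
E
```

```text
time: 21.85
tool_pos: [559.4, 72.8, 70.4]
tcp_rot: [179.9, 29.9, 81.1]
ft_force: [-0.1, 0.4, -0.0]
finger_gap: 85.3
t21.85 [559.4  72.8  70.4] [179.9  29.9  81.1] F [-0.1  0.4 -0. ] gap 85.3 q [ 18.7  23.9  88.6 -26.4  83.1  34.5]
```

View pics/w15.png

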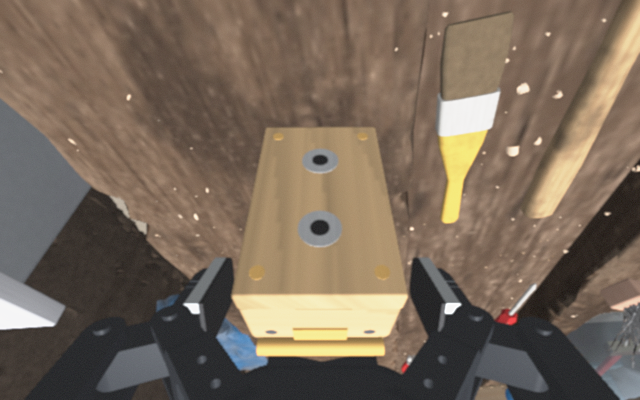

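View pics/s15c.png

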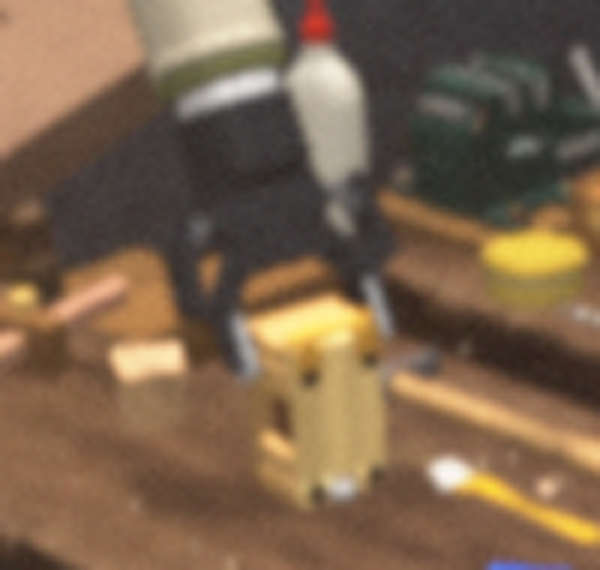

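Straddled symmetrically; closing the jaws.

```bash
python3 -m creep '0 0 0 0 0 0 6; 0 0 0 0 0 0 6; 0 0 0 0 0 0 6; 0 0 0 0 0 0 6; 0 0 0 0 0 0 6; 0 0 0 0 0 0 6; 0 0 0 0 0 0 6; 0 0 0 0 0 0 6' 110
python3 - <<'E'
from h import *
st()
k=dict(c=(563.88,106.15),yaw=81.19)
s=r.sense(); d=Ro.from_euler("z",81.19,degrees=True).inv().apply(s["tool_pos"]-[563.88,106.15,0]); print("TCP x'",d.round(1))
y=d[1]
for o,ph in [((d[0],y,100),-30),((d[0],y,130),-15),((d[0],y,150),0),((d[0],y,150),30),((d[0],y,150),60),((d[0],y,100),60),((d[0],y,60),60),((d[0],y,40),60)]: plant(o,ph,name=str(o[2])+" "+str(ph),**k)
E
```

```text
time: 22.75
tool_pos: [561.0, 74.6, 73.2]
tcp_rot: [179.7, 29.8, 81.0]
ft_force: [-4.2, 3.0, 10.5]
finger_gap: 63.9
t22.75 [561.   74.6  73.2] [179.7  29.8  81. ] F [-4.2  3.  10.5] gap 63.9 q [ 18.8  23.8  88.4 -26.4  83.2  34.5]
TCP x' [-31.6  -2.   73.2]
100 -30 row: -1.33 0.01 -2.32 0.2 -0.2 -0.1  n>= 0.5
130 -15 row: -2.82 0.03 -4.93 0.3 14.8 -0.1  n>= 1.7
150 0 row: -3.81 0.04 -6.66 0.3 29.8 -0.1  n>= 3.5
150 30 row: -3.81 0.04 -6.66 0.3 59.8 -0.0  n>= 7.0
150 60 row: -3.81 0.04 -6.66 0.3 89.8 0.1  n>= 10.5
100 60 row: -1.33 0.01 -2.32 0.3 89.8 0.1  n>= 10.5
60 60 row: 0.66 -0.01 1.15 0.3 89.8 0.1  n>= 10.5
40 60 row: 1.65 -0.02 2.88 0.3 89.8 0.1  n>= 10.5
```

```bash
python3 -m creep '-0.7 0 -1.2 0 0 0 6; -1.3 0 -2.3 0 0 0 6; -2 0 -3.5 0 7 0 6; -2.8 0 -4.9 0 15 0 6; -3.4 0 -5.9 0 22 0 6; -3.8 0 -6.6 0 30 0 6; -3.8 0 -6.6 0 37 0 6; -3.8 0 -6.6 0 45 0 6; -3.8 0 -6.6 0 52 0 6; -3.8 0 -6.6 0 60 0 6; -3.8 0 -6.6 0 67 0 6; -3.8 0 -6.6 0 75 0 6; -3.8 0 -6.6 0 82 0 6; -3.8 0 -6.6 0 90 0 6; -3.8 0 -6.6 0 90 0 6; -2.6 0 -4.5 0 90 0 6; -1.3 0 -2.3 0 90 0 6; -1.3 0 -2.3 0 90 0 6'
python3 - <<'E'
from h import *
st()
im=imaging.snapshot("wrist")[:,:,::-1]; cv2.imwrite("pics/w16.png",im)
im=imaging.snapshot("scene")[:,:,::-1]; crop(im,230,120,100,95,6,"s16c.png")
im=imaging.snapshot("top")[:,:,::-1]; crop(im,200,100,160,120,5,"t16c.png")
E
```

```text
time: 24.55
tool_pos: [559.3, 75.3, 97.2]
tcp_rot: [179.9, -60.0, 81.4]
ft_force: [-0.7, 0.7, -5.9]
finger_gap: 63.9
t24.55 [559.3  75.3  97.2] [179.9 -60.   81.4] F [-0.7  0.7 -5.9] gap 63.9 q [-30.1  24.  102.1  53.8  87.7 -41.2]
```

View pics/w16.png

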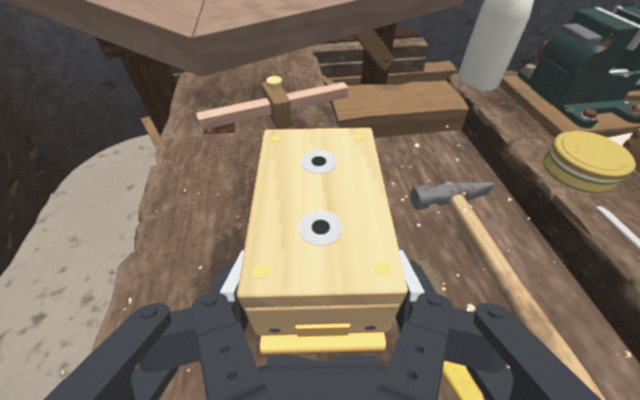

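View pics/s16c.png

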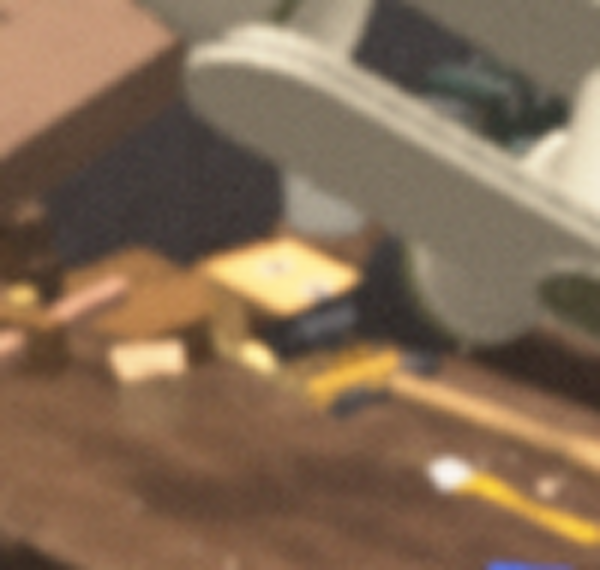

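View pics/t16c.png

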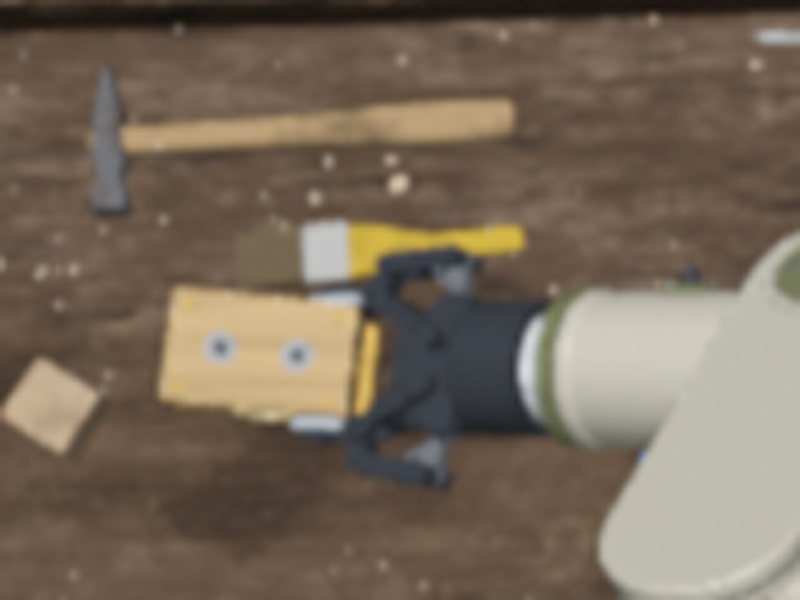

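```bash
python3 - <<'E'
from h import *
s=r.sense(); p=s["tool_pos"]; k=dict(c=(p[0]-40,p[1]+6),yaw=81.2)
for h in (97,60,40,32,28,26): plant((0,0,h),60,name=str(h),**k)
E
```

```text
97 row: -0.37 -4.05 0.19 0.2 -0.1 0.4  n>= 0.8
60 row: -3.57 -4.07 2.04 0.2 -0.1 0.4  n>= 1.2
40 row: -5.31 -4.09 3.04 0.2 -0.1 0.4  n>= 1.5
32 row: -6.0 -4.09 3.43 0.2 -0.1 0.4  n>= 1.6
28 row: -6.35 -4.1 3.63 0.2 -0.1 0.4  n>= 1.7
26 row: -6.52 -4.1 3.73 0.2 -0.1 0.4  n>= 1.7
```

```bash
python3 -m creep '-0.2 -2 0.1 0.2 0 0.4 6; -0.4 -4.1 0.2 0.2 0 0.4 6; -2 -4.1 1.1 0.2 0 0.4 6; -3.6 -4.1 2 0.2 0 0.4 6; -4.5 -4.1 2.5 0.2 0 0.4 6; -5.3 -4.1 3 0.2 0 0.4 6; -5.7 -4.1 3.25 0.2 0 0.4 6; -5.9 -4.1 3.4 0.2 0 0.4 6; -5.9 -4.1 3.4 0.2 0 0.4 6; -5.9 -4.1 3.4 0.2 0 0.4 6'
python3 - <<'E'
from h import *
s=st(); p=s["tool_pos"]; k=dict(c=(p[0],p[1]),yaw=81.2)
for h in (32,30,28,26): plant((0,0,h),60,name=str(h),**k)
im=imaging.snapshot("scene")[:,:,::-1]; crop(im,230,120,100,95,6,"s17c.png")
E
```

```text
time: 25.7
tool_pos: [522.0, 80.9, 33.5]
tcp_rot: [180.0, -60.1, 81.2]
ft_force: [-0.2, 0.3, -6.2]
finger_gap: 63.6
t25.70 [522.   80.9  33.5] [180.  -60.1  81.2] F [-0.2  0.3 -6.2] gap 63.6 q [-31.6  27.6 106.6  53.4  83.9 -48.4]
32 row: -0.13 -0.0 0.07 -0.0 -0.1 0.0  n>= 0.0
30 row: -0.3 -0.0 0.17 -0.0 -0.1 0.0  n>= 0.1
28 row: -0.47 -0.0 0.27 -0.0 -0.1 0.0  n>= 0.1
26 row: -0.65 -0.0 0.37 -0.0 -0.1 0.0  n>= 0.1
```

View pics/s17c.png

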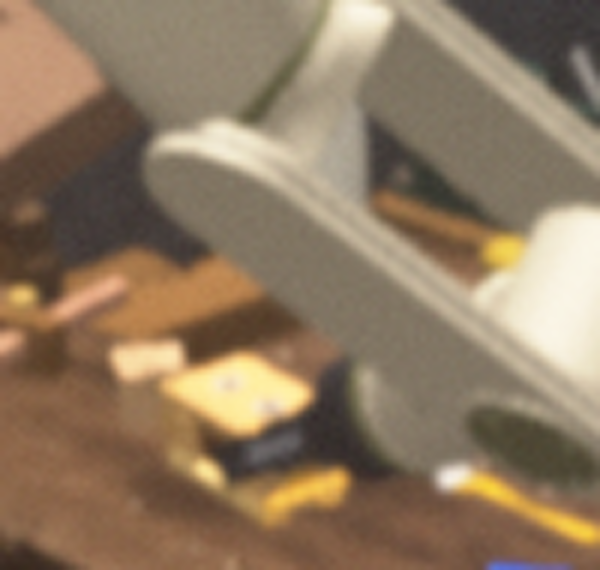

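```bash
python3 -m creep '-0.13 0 0.07 0 0 0 6; -0.3 0 0.17 0 0 0 6; -0.4 0 0.23 0 0 0 6; -0.47 0 0.27 0 0 0 6; -0.47 0 0.27 0 0 0 6; -0.55 0 0.32 0 0 0 6; -0.55 0 0.32 0 0 0 6'
python3 - <<'E'
from h import *
s=st(); print(s["wrist_torque"])
E
```

```text
time: 26.45
tool_pos: [522.1, 80.8, 27.2]
tcp_rot: [180.0, -60.1, 81.2]
ft_force: [0.1, 0.8, -6.0]
finger_gap: 64.2
t26.45 [522.1  80.8  27.2] [180.  -60.1  81.2] F [ 0.1  0.8 -6. ] gap 64.2 q [-31.6  28.4 106.4  53.5  83.5 -48.9]
[-1.28264992  0.19917503  0.05311154]
```

Not yet in contact (weight still carried); lower further in 1 mm steps.

```bash
python3 -m creep '-0.09 0 0.05 0 0 0 6; -0.09 0 0.05 0 0 0 6; -0.17 0 0.1 0 0 0 6; -0.17 0 0.1 0 0 0 6;-0.17 0 0.1 0 0 0 6'; python3 - <<'E'
from h import *
s=st(); print(s["wrist_torque"])
E
```

```text
time: 26.95
tool_pos: [522.3, 80.9, 26.7]
tcp_rot: [179.9, -60.2, 81.3]
ft_force: [-4.8, -4.3, 10.3]
finger_gap: 63.4
t26.95 [522.3  80.9  26.7] [179.9 -60.2  81.3] F [-4.8 -4.3 10.3] gap 63.4 q [-31.6  28.6 106.3  53.6  83.6 -49. ]
[0.34564095 0.83035258 0.75268286]
```

```bash
python3 -m creep '0 0 0 0 0 0 7; 0 0 0 0 0 0 7; 0 0 0 0 0 0 7; 0 0 0 0 0 0 8.5; 0 0 0 0 0 0 8.5; 0 0 0 0 0 0 8.5; 0 0 0 0 0 0 8.5'
python3 - <<'E'
from h import *
st()
im=imaging.snapshot("wrist")[:,:,::-1]; cv2.imwrite("pics/w18.png",im)
E
```

```text
time: 27.65
tool_pos: [522.3, 80.9, 26.7]
tcp_rot: [179.9, -60.2, 81.3]
ft_force: [-0.5, -0.4, 0.4]
finger_gap: 85.2
t27.65 [522.3  80.9  26.7] [179.9 -60.2  81.3] F [-0.5 -0.4  0.4] gap 85.2 q [-31.6  28.6 106.3  53.6  83.6 -49. ]
```

View pics/w18.png

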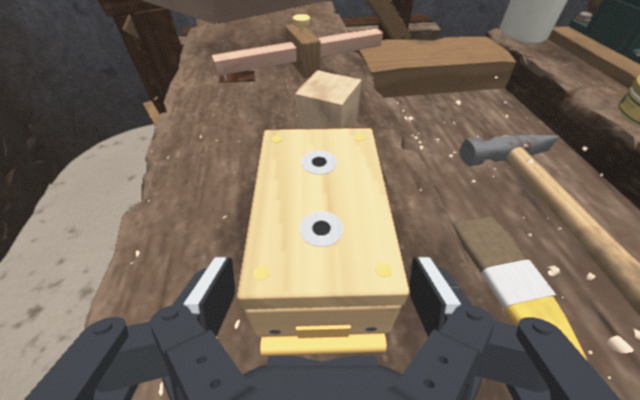

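Released, with clearance on both sides (fingers at columns 232 and 412, jig 245–405). Retract along the tool axis, then look.

```bash
python3 -m creep '0 0 -1.5 0 0 0 8.5; 0 0 -4 0 0 0 8.5; 0 0 -7 0 0 0 8.5; 0 0 -10 0 0 0 8.5; 0 0 -12 0 0 0 8.5; 4 0 -14 0 0 0 8.5; 8 0 -16 0 -8 0 8.5; 8 0 -16 0 -10 0 8.5; 8 0 -16 0 -10 0 8.5'
python3 - <<'E'
from h import *
st()
i=imaging.camera_info("wrist");np.savez("cam19.npz",**i)
im=imaging.snapshot("wrist")[:,:,::-1]; cv2.imwrite("pics/w19.png",im)
im=imaging.snapshot("scene")[:,:,::-1]; cv2.imwrite("pics/s19.png",im); crop(im,230,140,100,75,8,"s19c.png")
im=imaging.snapshot("top")[:,:,::-1]; cv2.imwrite("pics/t19.png",im); crop(im,150,130,160,120,5,"t19c.png")
E
```

```text
time: 28.6
tool_pos: [508.8, -18.5, 179.6]
tcp_rot: [179.2, -49.9, 81.9]
ft_force: [-0.7, 0.4, -1.5]
finger_gap: 85.0
t28.60 [508.8 -18.5 179.6] [179.2 -49.9  81.9] F [-0.7  0.4 -1.5] gap 85.0 q [-37.7   9.2 103.2  42.4  95.3 -36. ]
```

View pics/w19.png

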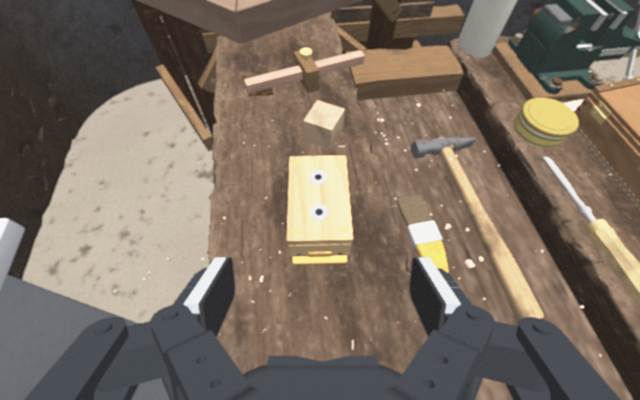

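View pics/s19c.png

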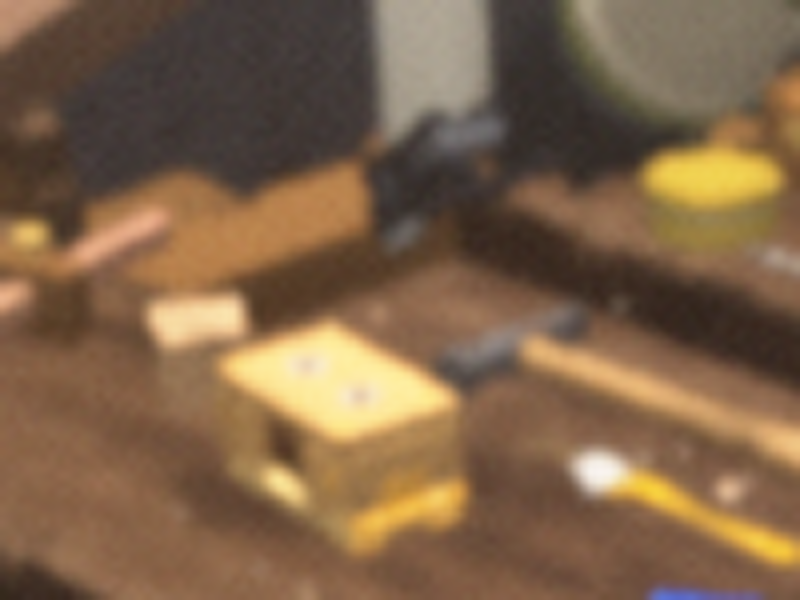

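View pics/t19.png

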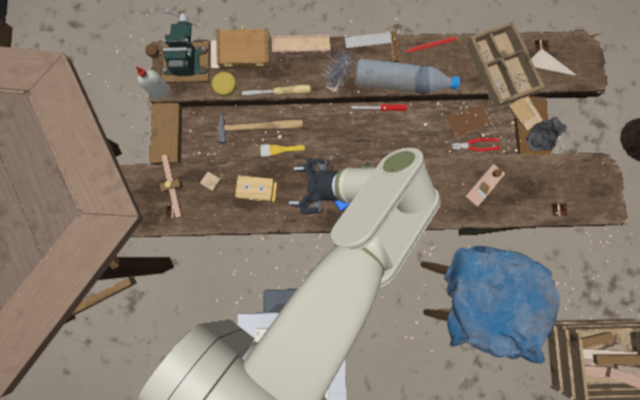

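```bash
python3 - <<'E'
from h import *
crop(cv2.imread("pics/w19.png"),270,140,100,135,5,"w19c.png")
E
```

```text
(no output)
```

View pics/w19c.png

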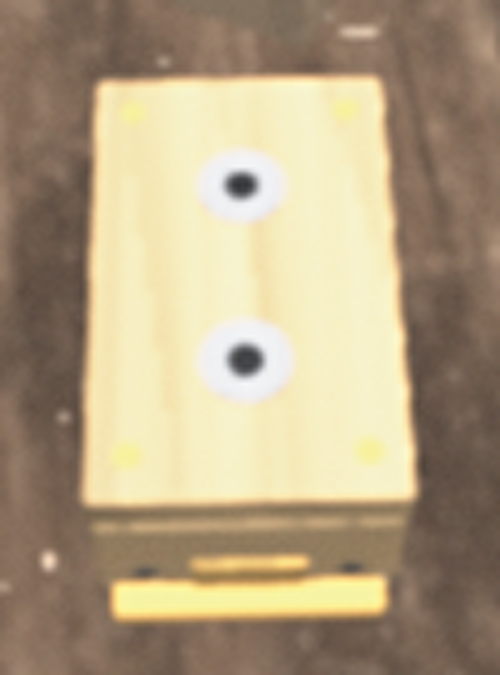

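```bash
python3 - <<'E'
from h import *
info=dict(np.load("cam19.npz"))
obj=np.array([(-53,-32.5,0),(-53,32.5,0),(53,32.5,0),(53,-32.5,0)],float)
# image: TL,TR = catch end (far), BR,BL hinge end
img=np.array([(97,80),(381,77),(417,500),(82,504)],float)/5+[270,140]
ok,rv,tv=cv2.solvePnP(obj,img,info["camera_matrix"],None)
R=info["R"].T@cv2.Rodrigues(rv)[0]; t=info["R"].T@(tv[:,0]-info["t"])
print("pos",t.round(1),"own z axis",R[:,2].round(3), "angle from vertical",np.degrees(np.arccos(R[2,2])).round(1))
X=np.array([ray("w",u,58.5,info) for u in img]);print(X.round(1),[np.linalg.norm(X[i]-X[(i+1)%4]).round(1) for i in range(4)])
st()
E
```

```text
pos [524.6  98.5  58.5] own z axis [0.011 0.002 1.   ] angle from vertical 0.6
[[498.9 155.2  58.5]
 [563.6 146.6  58.5]
 [550.   41.6  58.5]
 [485.7  50.4  58.5]] [np.float64(65.3), np.float64(105.9), np.float64(64.9), np.float64(105.6)]
t28.75 [506.2 -16.9 174.4] [-179.9  -50.3   81.2] F [ 0.1 -0.3  0.6] gap 84.9 q [-37.8   9.8 103.4  42.5  95.3 -36.1]
```

```bash
python3 - <<'E'
from h import *
crop(cv2.imread("pics/s19.png"),180,120,320,190,2.4,"s19d.png")
E
```

```text
(no output)
```

View pics/s19d.png

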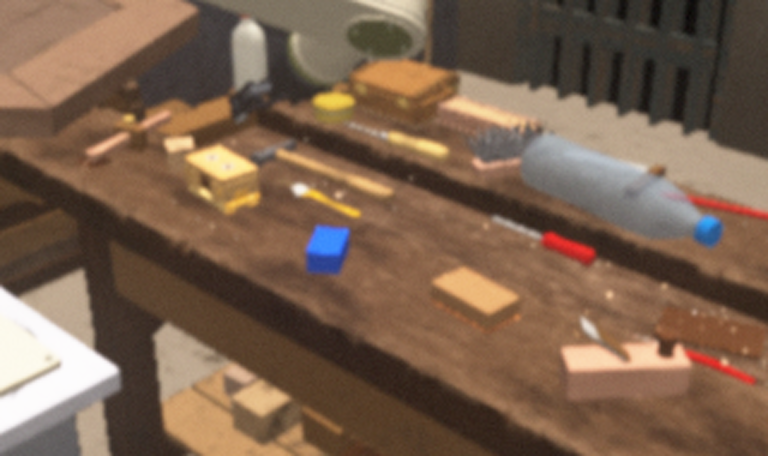

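The other things stand where they were, and the arm is clear. Handing in.

```bash
python3 - <<'E'
from bench import r
print(r.hand_in())
E
```

```text
the job is handed in; nothing more can be done
None
```

I finished the job and handed it in at about 29 s; handing in gave no verdict.

- **What I did:** I laid the blank in the pocket and pushed the leaf shut with the closed fingers. I then turned the jig over in two held quarter turns, standing it on its flat catch end in between to change grip, and lowered it onto the leaf's feet. It was set down about 40 mm nearer the robot than where it was turned, to keep the fingers off the paint brush.
- **Position:** a wrist-camera fit puts the base underside 58.5 mm up, bushes up, 0.6° from level, at about (525, 98) mm.
- **Shut:** after closing, the picture showed the catch over the pin, and the leaf looked shut in the pictures during and after the turn. The catch end faced away in the last pictures, so I could not see the catch itself at the end.
- **Blank:** I only saw it as a dark patch through the finger gap at the end. I did not measure its position in the pocket after the turn.
- **Other things:** the cork, pine block, gauge and plane look unmoved by eye. The arm was clear of everything at hand-in.
- **Disagreements:** the top camera put the blank about 2 to 4 mm off the wrist camera along x. I used the wrist camera, and the blank went in without force.

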